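# Clamp the blade guide and hold the inspection mirror on its mark

## Robot

A 7-joint arm with a two-finger parallel gripper is mounted at the origin on the work surface. World frame = base frame: x ahead of the robot, y to its left, z up, the work surface at z = 0. Lengths are in m, angles in degrees, forces in N, time in s.
With the tool pointing down it reaches from about 0.35 to 0.9 m from the base axis. Payload 7.2 kg.
Tool frame: the origin (TCP) lies at the very end of the fingers, on their centre line; the grasp point (between the pads) lies bot.tcp_to_grasp behind it (bot.tcp_to_grasp is the distance from the TCP to the grasp point, in m); z points along the fingers, x is the direction in which the jaws open and shut, and the axes are right-handed (so a half turn about z gives the same grasp; the last joint's range is limited). The gripper opens to 88 mm and grips with 3 to 60 N. Pads are 20 mm wide; open, the fingers measure 115 mm over their backs; the gripper's body (75 mm by 178 mm) begins 61 mm behind the grasp point.
Start: joints at [60.779, 23.554, -0.728, 91.456, 0.321, 64.991, -4.71], TCP at [0.267, -0.565, 0.223] pointing down, gripper open.
Joint ranges: [-169.25, 169.25], [-16.82, 113.86], [-84.01, 82.57], [7.8, 145.47], [-59.2, 239.2], [7.22, 106.19], [-163.78, 163.78]. Speed limits (degrees/s): [136.94, 136.94, 172.46, 172.46, 180, 180, 180].

## Interface

Orientations are given as a 3x3 rotation matrix whose columns are the frame's x, y, z axes.
In Python, from station import bot gives the robot as it stands.
- The arm moves only by the tool carry_out, never from a script. Its argument "moves" is a list of rows, each an object of numbers: "ax", "ay", "az": the turn, a rotation vector about the tool's x, y, z in degrees; "tx", "ty", "tz": the shift along the tool's x, y, z in cm; "grip": the finger opening in cm, from 0 to 8.78. In form: [{"ax": .., "ay": .., "az": .., "tx": .., "ty": .., "tz": .., "grip": ..}, ...]. A call has 1 to 5 rows; each row shifts and turns the commanded pose from where the row before left it, along the tool's axes as they then stand; what a row does not reach is not made up. A row lasts 1/12 s, in which the tool goes at most 41.7 mm and 7.16 degrees, less where a joint would pass 70% of its speed; a pose out of reach is approached as far as the arm can. A call with a gripper value outside its range is refused whole. The fingers move at their own pace and stop on an object; "grip_force" is the grip in N (left out, the last holds). Time passes only in rows, so rows that do not move let the fingers close. It gives the time, the measured TCP pose, the force and the opening at its end, in the units of the state.
- bot.sense(): the state, without advancing time (a new reading comes with each control period).
- bot.capture(name): name is "side" or "top" or "wrist"; returns a dict with "image" (420x560x3 uint8, blue, green, red), "z_map" (420x560 float32, m along the optical axis (not along the pixel's ray), 0 where there is no reading), "intrinsics" (3x3 intrinsics, pixels), "T" (4x4, takes a point from camera to world coordinates); the wrist camera has in their place "T_tool_cam" (4x4, takes a point from camera to tool coordinates, whose origin is the TCP and whose axes are the tool frame's). Camera axes: x right, y down, z forward; pixel columns grow to the right and rows downward; lengths in m; the calibration is good to about 2 mm. A picture is of the moment at which its call begins: read the wrist's pose just before it.
- bot.hand_in(): hands the job in, once; it reports no verdict.
The state is a dict: "time": time; "qpos": joint angles; "dq": joint speeds; "joint_torque": joint torques, N m; "tcp_pos": TCP position; "ee_rot": TCP orientation; "wrist_force": force on the tool from outside, world axes, zero at the start; "torque": the same for the moment, N m; "grip_width": finger opening in m.
Only numpy, scipy, OpenCV 4.12 (cv2) and the standard library are available. Lean on these libraries where they do the work, as an engineer would, in place of code of your own. Each camera call takes 0.05 s, during which the arm holds its last target.

## Task

On the band-saw guide-setting jig, turn the white clamp knob clockwise all the way to its end stop and then the lime-green one, so that the guide head is locked. Then take the sprung inspection mirror, which has a lime grip bar on its top, and swivel it until the little camera sees the orange mark in it, that is, until the red sight line reflected by the mirror ends on the orange mark. Finish while still holding the mirror steady at that angle, because it springs back when let go; leave the other things on the bench where they are.

Things in the scene. Friction and masses are not known exactly. Their poses are not given: they have to be found in the camera images.
- knob_white (a joint): turn of the white clamp knob: 0 is fully slack, it grows as the knob is turned clockwise seen from above, and the hard end stop is at 1.4. It starts slack, between 0 and 0.35, and stays where it is left (friction about 0.03 N m)
- knob_white_grip (a point): grip point on the upright axis of the white clamp knob, 82 mm above the bench. Disc 52 mm across, 8 mm thick, with a bar across it (along local x) 42 mm long, 14 mm thick, from 59 to 89 mm above the bench; turns with the knob. Captive on top of the black guide block (top at 45 mm), 75 mm to one side of the orange mark and 25 mm behind it seen from the mirror; the sides swap between starts
- knob_lime (a joint): turn of the lime-green clamp knob: 0 is fully slack, it grows as the knob is turned clockwise seen from above, and the hard end stop is at 1.4. It starts slack, between 0 and 0.35, and stays where it is left (friction about 0.03 N m)
- knob_lime_grip (a point): grip point on the upright axis of the lime-green clamp knob, 82 mm above the bench. Disc 52 mm across, 8 mm thick, with a bar across it (along local x) 42 mm long, 14 mm thick, from 59 to 89 mm above the bench; turns with the knob. Captive on top of the black guide block (top at 45 mm), 75 mm to one side of the orange mark and 25 mm behind it seen from the mirror; the sides swap between starts
- mirror_swivel (a joint): swivel angle of the mirror about its vertical axis: 0 is its rest stop, where a light spring holds it; it grows as the mirror turns counter-clockwise seen from above, up to a stop at 1.15. The spring pushes back with 0.024 N m at rest, rising to 0.07 N m at 1.15, and returns the mirror to 0 when it is let go
- mirror_grip (a point): grip point in the lime bar on the mirror's top, on the upright swivel axis, 127 mm above the bench. Bar 14 mm thick (local x), 40 mm long (local y), from 101 to 147 mm above the bench. Local x is the mirror's normal, out of its reflecting side; turns with the mirror
- mirror: the mirror: pale glass 60 mm wide and 50 mm tall in a black frame 68 x 58 mm (top at 101 mm above the bench), with the lime grip bar on top. Origin on the swivel axis at bench height; x is the normal, out of the reflecting side
- camera_lens (a point): centre of the lens of the small black camera on the jig, 118 mm from the mirror's axis, 72 mm above the bench, looking level at the mirror's axis; a thin red line marks its sight line to the mirror
- sight_end (a point): end of the thin red sight line after its reflection in the mirror: 140 mm from the mirror's axis, 72 mm above the bench, as far out as the orange mark. It swings about the mirror's axis, in the same sense and twice as far as the mirror turns (the mirror's normal halves the angle between camera and sight line)
- marker (a point): centre of the orange mark, an upright orange plate 40 mm wide, 8 mm thick, top 94 mm above the bench, on the guide head: 140 mm from the mirror's axis, this point 72 mm above the bench. Fixed during the job; its direction differs from start to start, 70 to 130 degrees counter-clockwise from the camera seen from the mirror, so the mirror must turn 0.35 to 0.87 from rest
- roller: bystander: small steel spare roller, 26 mm across, 22 mm tall, standing on the jig plate near its left front corner; origin under its centre
- offcut: bystander: pale wood offcut 100 x 60 x 45 mm; origin under its centre
- disc: bystander: round brown wood blank, 120 mm across, 32 mm thick; origin under its centre
- glue: bystander: yellow glue bottle with orange cap, 60 mm across, 150 mm tall; origin under its centre
- tape: bystander: paper-coloured tape roll lying flat, 90 mm across, 24 mm tall; origin under its centre
- filter: bystander: pink round respirator filter, 86 mm across, 30 mm tall; origin under its centre
- driver: bystander: blue-handled screwdriver, 200 mm long, lying along its own x axis

How it is judged:
By the outcome, as a careful person would: the job done as asked, in the order asked, and still so for the second after the job is handed in, while the arm keeps its last pose, push and grip.
It also fails if it takes over 61 s, if anything falls off the work surface, if the arm or the gripper's body presses on something with over 40 N, if the wrist force passes 120 N, or if a joint passes its speed limit or range.

## Working session

There is one attempt and no reset: what is moved stays moved. The work goes in short steps, Python scripts to look and compute and a tool call to move; the robot and the scene stay as the last step left them, time stands still between calls to the robot, and variables do not carry over. Pictures are saved under pics/ and viewed, and the job is handed in when it is done.

Besides the shell and the picture viewer there is one more tool, called after ">>>" in YAML: its name, and indented under it one key for each argument. carry_out: Moves the arm, as the interface text tells. Its arguments: {"type":"object","properties":{"moves":{"type":"array"},"grip_force":{"type":"number"}},"required":["moves"]}

```bash
mkdir -p pics; ls; python3 - <<'E'
from station import bot
import cv2
s=bot.sense();print(s); print(bot.tcp_to_grasp)
for n in ["side","top","wrist"]:
    c=bot.capture(n); cv2.imwrite(f"pics/{n}0.png",c["image"])
    print(n,c["intrinsics"],c.get("T",c.get("T_tool_cam")))
E
```

```text
pics
{'time': 0.0, 'qpos': array([60.77594539, 23.59968425, -0.7300989 , 91.50293808,  0.32125828,
       64.99115746, -4.70863528]), 'dq': array([ 0.02347364,  0.05283624, -0.03018045,  0.01961314, -0.0683683 ,
       -0.01473302, -0.07598201]), 'joint_torque': array([-1.88417134e-04, -5.87958062e+01,  6.41704369e-01, -2.91081798e+01,
       -5.38602308e-02,  1.83581578e-02,  1.02336858e-04]), 'tcp_pos': array([ 0.26702164, -0.56452989,  0.22182048]), 'ee_rot': array([[ 4.27684550e-01, -9.03927716e-01, -7.80539786e-04],
       [-9.03926642e-01, -4.27685249e-01,  1.39791249e-03],
       [-1.59743719e-03,  1.07685135e-04, -9.99998718e-01]]), 'wrist_force': array([-0.55480085,  0.38204234, -0.50026494]), 'torque': array([ 0.04985646, -0.00629557, -0.00030118]), 'grip_width': 0.08743213488848305}
0.0187
side [[486.96146364   0.         275.89952812]
 [  0.         486.96146364 205.65180581]
 [  0.           0.           1.        ]] [[-0.73180953 -0.47442567  0.48925974 -0.14115719]
 [-0.68148582  0.50347543 -0.53112105  0.69727627]
 [ 0.00564721 -0.72210302 -0.69176248  1.05183281]
 [ 0.          0.          0.          1.        ]]
top [[512.60123887   0.         282.08786692]
 [  0.         512.60123887 209.53841075]
 [  0.           0.           1.        ]] [[ 0.0232543  -0.98658863  0.16156148  0.25138171]
 [-0.99956307 -0.02589424 -0.01425356 -0.0067889 ]
 [ 0.01824591 -0.16115943 -0.98675971  1.73704871]
 [ 0.          0.          0.          1.        ]]
wrist [[325.94814165   0.         278.18229147]
 [  0.         325.94814165 213.95085904]
 [  0.           0.           1.        ]] [[ 9.99999649e-01 -5.01553337e-04  6.70944203e-04  6.22510383e-04]
 [ 3.02642731e-04  9.63160951e-01  2.68925438e-01 -7.35194298e-02]
 [-7.81107708e-04 -2.68925141e-01  9.63160765e-01 -1.61677290e-01]
 [ 0.00000000e+00  0.00000000e+00  0.00000000e+00  1.00000000e+00]]
```

View pics/side0.png

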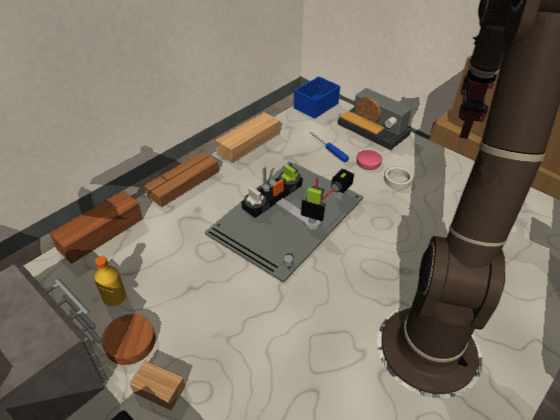

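View pics/top0.png

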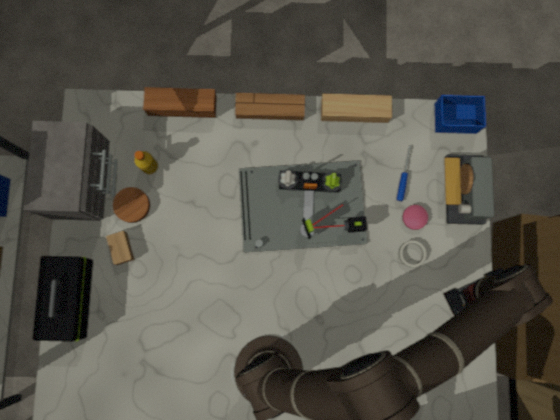

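View pics/wrist0.png

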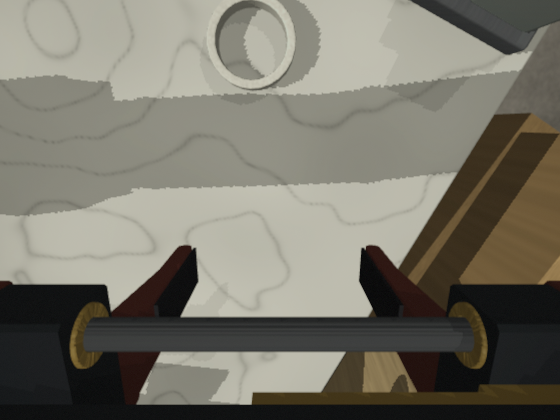

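```bash
cat > h.py <<'E'
import numpy as np
def unproj(c,u,v,z=None,plane=None):
    K=c["intrinsics"];T=c["T"]
    r=np.array([(u-K[0,2])/K[0,0],(v-K[1,2])/K[1,1],1.])
    d=T[:3,:3]@r;o=T[:3,3]
    if plane is not None: return o+d*(plane-o[2])/d[2]
    return o+d*(c["z_map"][int(round(v)),int(round(u))] if z is None else z)
def proj(c,p,T=None):
    T=c["T"] if T is None else T
    q=np.linalg.inv(T)@np.append(p,1);q=c["intrinsics"]@q[:3];return q[:2]/q[2]
E
python3 - <<'E'
import cv2
t=cv2.imread("pics/top0.png");s=cv2.imread("pics/side0.png")
cv2.imwrite("pics/tc.png",cv2.resize(t[150:260,235:375],None,fx=5.5,fy=5.5,interpolation=cv2.INTER_CUBIC)[:600])
cv2.imwrite("pics/sc.png",cv2.resize(s[155:285,200:370],None,fx=4.6,fy=4.6,interpolation=cv2.INTER_CUBIC))
E
```

```text
(no output)
```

View pics/tc.png

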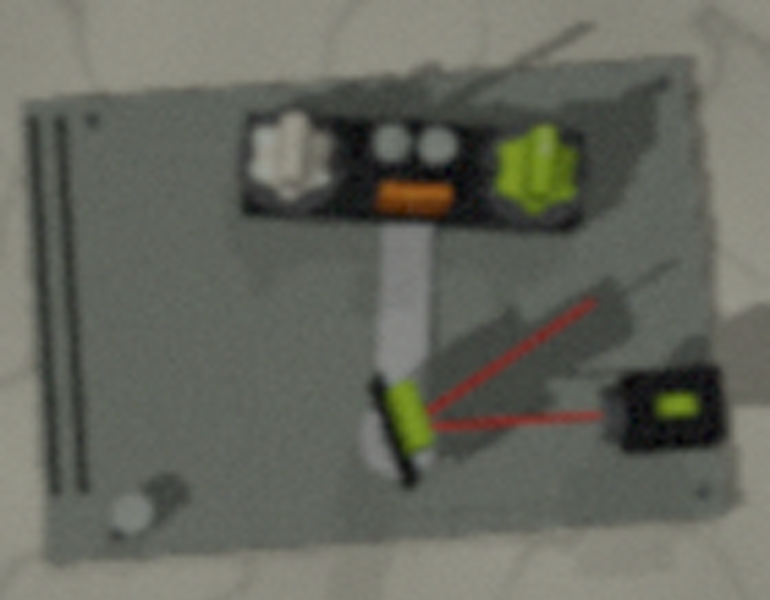

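View pics/sc.png

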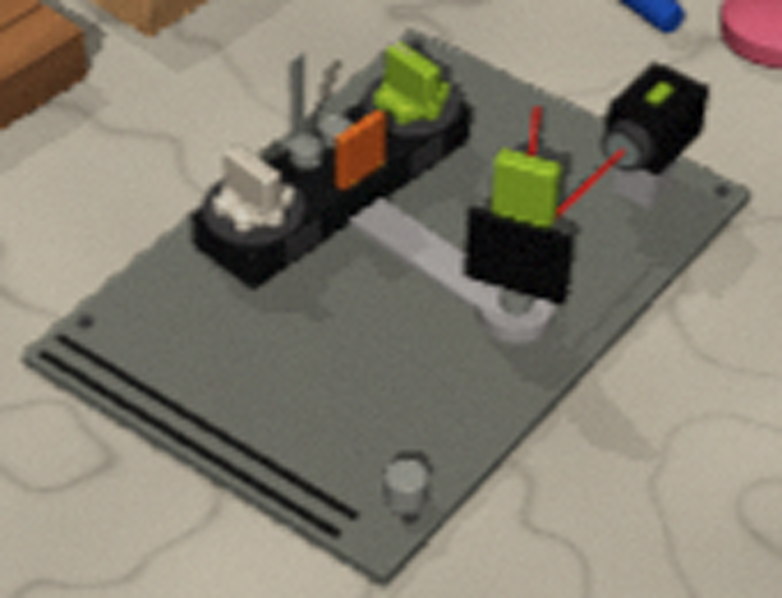

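```bash
python3 - <<'E'
from station import bot
from h import *
np.set_printoptions(precision=4,suppress=True)
c=bot.capture("top");s=bot.capture("side")
f=lambda u,v:(235+u/5.5,150+v/5.5)
g=lambda u,v:(200+u/4.6,155+v/4.6)
for n,p,z in [("white",(294,155),.089),("white hi",(297,115),.089),("white lo",(291,195),.089),("lime",(540,160),.089),("lime hi",(543,127),.089),("lime lo",(538,193),.089),("orange",(414,190),.094),("orL",(380,185),.094),("orR",(453,190),.094),("mir",(407,412),.147),("mirhi",(398,383),.147),("mirlo",(420,445),.147),("lens",(608,412),.072),("camtop",(677,405),.09),("sight",(595,302),.072),("roller",(132,512),.022)]:
    print(n,unproj(c,*f(*p),plane=z),unproj(c,*f(*p)))
for n,p in [("white",(250,165)),("lime",(412,65)),("orange",(362,150)),("mir",(528,165)),("post",(297,65)),("post2",(333,70))]:
    print(n,unproj(s,*g(*p)))
# tallest things around block
Z=c["z_map"]
E
```

```text
white [ 0.6263 -0.0491  0.089 ] [ 0.6263 -0.0491  0.0892]
white hi [ 0.6509 -0.0504  0.089 ] [ 0.6515 -0.0505  0.0865]
white lo [ 0.6018 -0.0478  0.089 ] [ 0.6089 -0.0487  0.0559]
lime [ 0.6273 -0.1966  0.089 ] [ 0.6266 -0.1962  0.0922]
lime hi [ 0.6476 -0.1983  0.089 ] [ 0.6477 -0.1983  0.0888]
lime lo [ 0.6071 -0.1956  0.089 ] [ 0.6073 -0.1957  0.0878]
orange [ 0.6058 -0.121   0.094 ] [ 0.6071 -0.1214  0.088 ]
orL [ 0.6083 -0.1006  0.094 ] [ 0.6196 -0.1036  0.042 ]
orR [ 0.6064 -0.1442  0.094 ] [ 0.6168 -0.1483  0.0459]
mir [ 0.4652 -0.1151  0.147 ] [ 0.4645 -0.1148  0.1517]
mirhi [ 0.4817 -0.1098  0.147 ] [ 0.4823 -0.11    0.1432]
mirlo [ 0.4465 -0.1228  0.147 ] [ 0.4476 -0.1235  0.138 ]
lens [ 0.4783 -0.2403  0.072 ] [ 0.4765 -0.2385  0.0855]
camtop [ 0.4811 -0.2787  0.09  ] [ 0.4798 -0.2771  0.0994]
sight [ 0.5448 -0.2323  0.072 ] [ 0.5555 -0.2406  0.011 ]
roller [0.4162 0.0432 0.022 ] [0.415  0.0428 0.0343]
white [ 0.6302 -0.0456  0.0876]
lime [ 0.6193 -0.1894  0.0905]
orange [ 0.6068 -0.1267  0.0623]
mir [ 0.4613 -0.1157  0.1461]
post [ 0.6668 -0.1273  0.1009]
post2 [ 0.7316 -0.2312 -0.0027]
```

>>> carry_out:
  moves:
    - {"tx": -2.16,"ty": -3.43,"tz": -0.3,"grip": 5.0}
    - {"tx": -2.16,"ty": -3.43,"tz": -0.3,"grip": 5.0}
    - {"tx": -2.16,"ty": -3.43,"tz": -0.3,"grip": 5.0}
    - {"tx": -2.16,"ty": -3.43,"tz": -0.3,"grip": 5.0}
    - {"tx": -2.16,"ty": -3.43,"tz": -0.3,"grip": 5.0}
  grip_force: 20

```text
invalid input at $.moves[0]: expected keys ax, ay, az, tx, ty, tz, grip
```

>>> carry_out:
  moves:
    - {"tx": -2.16,"ty": -3.43,"tz": -0.3,"grip": 5.0}
    - {"tx": -2.16,"ty": -3.43,"tz": -0.3,"grip": 5.0}
    - {"tx": -2.16,"ty": -3.43,"tz": -0.3,"grip": 5.0}
    - {"tx": -2.16,"ty": -3.43,"tz": 0,"grip": 5.0}
    - {"tx": -2.16,"ty": -3.43,"tz": 0,"grip": 5.0}

```text
invalid input at $.moves[0]: expected keys ax, ay, az, tx, ty, tz, grip
```

>>> carry_out:
  moves:
    - {"tx": -2.16,"ty": -3.43,"tz": 0,"grip": 5.0}
    - {"tx": -2.16,"ty": -3.43,"tz": 0,"grip": 5.0}
    - {"tx": -2.16,"ty": -3.43,"tz": 0,"grip": 5.0}
    - {"az": -7,"grip": 5.0}
    - {"az": -7,"grip": 5.0}

```text
invalid input at $.moves[0]: expected keys ax, ay, az, tx, ty, tz, grip
```

All keys are needed in each row.

>>> carry_out:
  moves:
    - {"ax": 0,"ay": 0,"az": 0,"tx": -2.16,"ty": -3.43,"tz": -0.3,"grip": 5.0}
    - {"ax": 0,"ay": 0,"az": 0,"tx": -2.16,"ty": -3.43,"tz": -0.3,"grip": 5.0}
    - {"ax": 0,"ay": 0,"az": 0,"tx": -2.16,"ty": -3.43,"tz": -0.3,"grip": 5.0}
    - {"ax": 0,"ay": 0,"az": 0,"tx": -2.16,"ty": -3.43,"tz": -0.3,"grip": 5.0}
    - {"ax": 0,"ay": 0,"az": 0,"tx": -2.16,"ty": -3.43,"tz": -0.3,"grip": 5.0}
  grip_force: 20

```text
time: 0.67
tcp_pos: [0.3767, -0.3923, 0.2378]
ee_rot: [[0.427, -0.904, 0.0], [-0.904, -0.427, -0.0], [0.0, 0.0, -1.0]]
wrist_force: [1.1, -1.0, 0.1]
grip_width: 0.0581
```

>>> carry_out:
  moves:
    - {"ax": 0,"ay": 0,"az": 0,"tx": -2.16,"ty": -3.43,"tz": -0.3,"grip": 5.0}
    - {"ax": 0,"ay": 0,"az": 0,"tx": -2.16,"ty": -3.43,"tz": -0.3,"grip": 5.0}
    - {"ax": 0,"ay": 0,"az": 0,"tx": -2.16,"ty": -3.43,"tz": -0.3,"grip": 5.0}
    - {"ax": 0,"ay": 0,"az": 0,"tx": -2.16,"ty": -3.43,"tz": 0,"grip": 5.0}
    - {"ax": 0,"ay": 0,"az": 0,"tx": -2.16,"ty": -3.43,"tz": 0,"grip": 5.0}

```text
time: 1.08
tcp_pos: [0.4857, -0.2214, 0.2471]
ee_rot: [[0.427, -0.904, 0.001], [-0.904, -0.427, -0.001], [0.001, -0.0, -1.0]]
wrist_force: [1.0, 0.1, -1.1]
grip_width: 0.0497
```

>>> carry_out:
  moves:
    - {"ax": 0,"ay": 0,"az": 0,"tx": -2.16,"ty": -3.43,"tz": 0,"grip": 5.0}
    - {"ax": 0,"ay": 0,"az": 0,"tx": -2.16,"ty": -3.43,"tz": 0,"grip": 5.0}
    - {"ax": 0,"ay": 0,"az": 0,"tx": -2.16,"ty": -3.43,"tz": 0,"grip": 5.0}
    - {"ax": 0,"ay": 0,"az": -7,"tx": 0,"ty": 0,"tz": 0,"grip": 5.0}
    - {"ax": 0,"ay": 0,"az": -7,"tx": 0,"ty": 0,"tz": 0,"grip": 5.0}

```text
time: 1.5
tcp_pos: [0.5515, -0.1167, 0.2464]
ee_rot: [[0.642, -0.767, 0.0], [-0.767, -0.642, 0.001], [-0.001, -0.001, -1.0]]
wrist_force: [-0.7, -0.9, -0.7]
grip_width: 0.0502
```

>>> carry_out:
  moves:
    - {"ax": 0,"ay": 0,"az": -7,"tx": 0,"ty": 0,"tz": 0,"grip": 5.0}
    - {"ax": 0,"ay": 0,"az": -7,"tx": 0,"ty": 0,"tz": 0,"grip": 5.0}
    - {"ax": 0,"ay": 0,"az": -7,"tx": 0,"ty": 0,"tz": 0,"grip": 5.0}
    - {"ax": 0,"ay": 0,"az": -7,"tx": 0,"ty": 0,"tz": 0,"grip": 5.0}
    - {"ax": 0,"ay": 0,"az": -7,"tx": 0,"ty": 0,"tz": 0,"grip": 5.0}

```text
time: 1.92
tcp_pos: [0.5501, -0.1205, 0.2465]
ee_rot: [[0.964, -0.264, -0.0], [-0.264, -0.964, -0.0], [-0.0, 0.0, -1.0]]
wrist_force: [0.6, 0.5, -1.1]
grip_width: 0.0498
```

>>> carry_out:
  moves:
    - {"ax": 0,"ay": 0,"az": -7,"tx": 0,"ty": 0,"tz": 0,"grip": 5.0}
    - {"ax": 0,"ay": 0,"az": -7,"tx": 0,"ty": 0,"tz": 0,"grip": 5.0}
    - {"ax": 0,"ay": 0,"az": -7,"tx": 0,"ty": 0,"tz": 0,"grip": 5.0}
    - {"ax": 0,"ay": 0,"az": -7,"tx": 0,"ty": 0,"tz": 0,"grip": 5.0}
    - {"ax": 0,"ay": 0,"az": -7,"tx": 0,"ty": 0,"tz": 0,"grip": 5.0}

```text
time: 2.33
tcp_pos: [0.5501, -0.1206, 0.2465]
ee_rot: [[0.942, 0.336, -0.0], [0.336, -0.942, -0.0], [-0.0, -0.0, -1.0]]
wrist_force: [0.0, -0.2, 0.1]
grip_width: 0.05
```

>>> carry_out:
  moves:
    - {"ax": 0,"ay": 0,"az": -7,"tx": 0,"ty": 0,"tz": 0,"grip": 5.0}
    - {"ax": 0,"ay": 0,"az": -7,"tx": 0,"ty": 0,"tz": 0,"grip": 5.0}
    - {"ax": 0,"ay": 0,"az": -7,"tx": 0,"ty": 0,"tz": 0,"grip": 5.0}
    - {"ax": 0,"ay": 0,"az": -7,"tx": 0,"ty": 0,"tz": 0,"grip": 5.0}
    - {"ax": 0,"ay": 0,"az": -7,"tx": 0,"ty": 0,"tz": 0,"grip": 5.0}

```text
time: 2.75
tcp_pos: [0.5501, -0.1206, 0.2466]
ee_rot: [[0.579, 0.816, -0.0], [0.816, -0.579, -0.0], [-0.0, -0.0, -1.0]]
wrist_force: [0.3, 0.4, 0.3]
grip_width: 0.0499
```

>>> carry_out:
  moves:
    - {"ax": 0,"ay": 0,"az": -7,"tx": 0,"ty": 0,"tz": 0,"grip": 5.0}
    - {"ax": 0,"ay": 0,"az": -7,"tx": 0,"ty": 0,"tz": 0,"grip": 5.0}
    - {"ax": 0,"ay": 0,"az": -7,"tx": 0,"ty": 0,"tz": 0,"grip": 5.0}
    - {"ax": 0,"ay": 0,"az": -7,"tx": 0,"ty": 0,"tz": 0,"grip": 5.0}
    - {"ax": 0,"ay": 0,"az": -5,"tx": 0,"ty": 0,"tz": 0,"grip": 5.0}

```text
time: 3.17
tcp_pos: [0.5501, -0.1207, 0.2465]
ee_rot: [[0.041, 0.999, -0.0], [0.999, -0.041, -0.0], [-0.0, -0.0, -1.0]]
wrist_force: [-0.7, 0.2, 0.3]
grip_width: 0.05
```

```bash
python3 - <<'E'
from station import bot
import cv2,pickle
s=bot.sense();print(s); 
c=bot.capture("wrist"); cv2.imwrite(f"pics/wrist1.png",c["image"])
pickle.dump((s,c),open("w1.pkl","wb"))
E
```

```text
{'time': 3.1667, 'qpos': array([ 40.63758354,  22.02417489, -43.53873569,  96.2818843 ,
        16.15946768,  68.19458354,  80.78935615]), 'dq': array([  8.28629855,   2.98907495, -11.88205031,  -0.34195178,
         5.49402577,   1.61578888,  51.94737903]), 'joint_torque': array([-8.50425549e-01, -4.96301758e+01, -7.06782550e+00, -2.86237890e+01,
       -1.00270738e-01,  3.96910531e-02, -1.02134530e+00]), 'tcp_pos': array([ 0.55013216, -0.12067251,  0.24653626]), 'ee_rot': array([[ 4.05673643e-02,  9.99176787e-01, -1.91657285e-04],
       [ 9.99176801e-01, -4.05673819e-02, -8.88480420e-05],
       [-9.65499354e-05, -1.87895182e-04, -9.99999978e-01]]), 'wrist_force': array([-0.66656452,  0.17108834,  0.30782743]), 'torque': array([ 0.06294937, -0.13027338,  0.00090972]), 'grip_width': 0.049978255890329705}
```

View pics/wrist1.png

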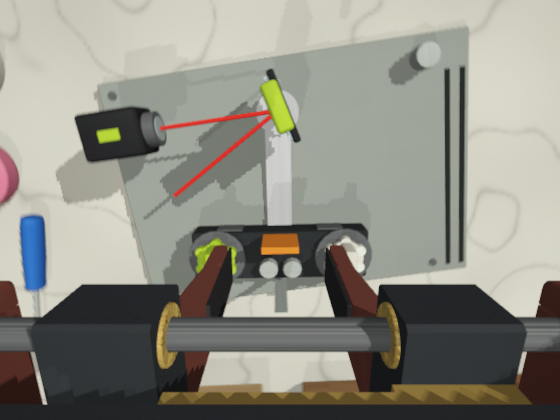

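>>> carry_out:
  moves:
    - {"ax": 0,"ay": 0,"az": 0,"tx": 0,"ty": 3,"tz": 0,"grip": 5.0}
    - {"ax": 0,"ay": 0,"az": 0,"tx": 0,"ty": 3,"tz": 0,"grip": 5.0}
    - {"ax": 0,"ay": 0,"az": 0,"tx": 0,"ty": 0,"tz": 0,"grip": 5.0}
    - {"ax": 0,"ay": 0,"az": 0,"tx": 0,"ty": 0,"tz": 0,"grip": 5.0}

```text
time: 3.55
tcp_pos: [0.6108, -0.123, 0.2457]
ee_rot: [[0.049, 0.999, -0.001], [0.999, -0.049, 0.001], [0.001, -0.001, -1.0]]
wrist_force: [0.3, 0.0, -0.4]
grip_width: 0.0501
```

```bash
python3 - <<'E'
from station import bot
import cv2,pickle
s=bot.sense();print(s["tcp_pos"],s["ee_rot"],s["dq"],s["torque"])
c=bot.capture("wrist"); cv2.imwrite(f"pics/wrist2.png",c["image"])
pickle.dump((s,c),open("w2.pkl","wb"))
cv2.imwrite("pics/w2c.png",cv2.resize(c["image"][0:240,80:400],None,fx=2.5,fy=2.5,interpolation=cv2.INTER_CUBIC))
E
```

```text
[ 0.61076397 -0.12296705  0.24573683] [[ 4.85072713e-02  9.98822386e-01 -9.40957744e-04]
 [ 9.98822030e-01 -4.85060188e-02  1.31123987e-03]
 [ 1.26405362e-03 -1.00345399e-03 -9.99998698e-01]] [ 0.9019809  -1.89992115 -0.54555232  2.34569163 -0.60025717  0.04156093
  0.60813417] [ 0.05738619 -0.07130484  0.03450337]
```

View pics/w2c.png

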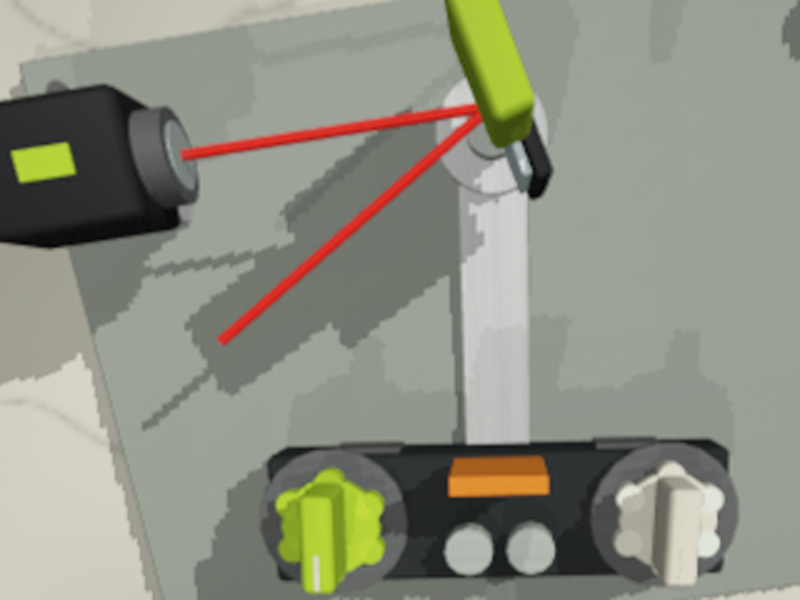

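```bash
python3 - <<'E'
import cv2,pickle,numpy as np
s,c=pickle.load(open("w2.pkl","rb"))
im=c["image"]
a=cv2.resize(im[180:242,184:244],(390,403),interpolation=cv2.INTER_CUBIC)
b=cv2.resize(im[180:242,316:376],(390,403),interpolation=cv2.INTER_CUBIC)
cv2.imwrite("pics/kn.png",np.hstack([a,b]))
E
```

```text
(no output)
```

View pics/kn.png

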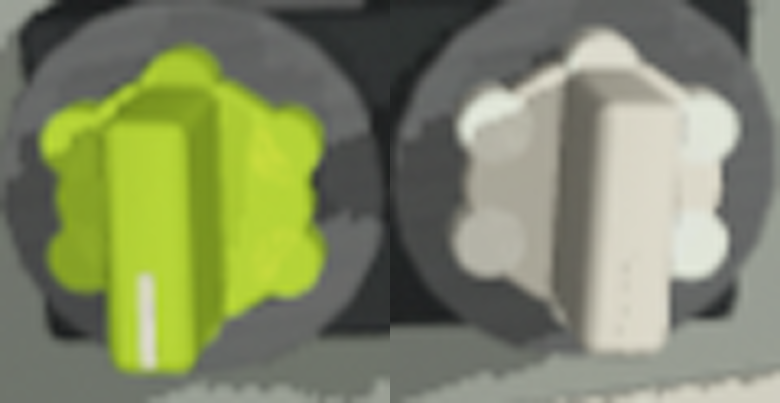

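```bash
cat >> h.py <<'E'
def wcam(s,c):
    M=np.eye(4);M[:3,:3]=s["ee_rot"];M[:3,3]=s["tcp_pos"];c["T"]=M@c["T_tool_cam"];return c
def delta(s,p,ang):
    """tool-frame shift (cm) to TCP target p, and az (deg) to get tool x at world azimuth ang"""
    R=s["ee_rot"];d=R.T@(np.asarray(p)-s["tcp_pos"])*100
    a=np.degrees(np.arctan2(R[1,0],R[0,0]));print("shift cm",d.round(2),"az",round((a-ang+180)%360-180,2),"tilt",R[:2,2].round(4))
E
python3 - <<'E'
import pickle
from h import *
np.set_printoptions(precision=4,suppress=True)
s,c=pickle.load(open("w2.pkl","rb"));wcam(s,c)
def az(a,b): return np.degrees(np.arctan2(*(b-a)[1::-1]))
for n,o,P in [("lime",184,[(108,122),(185,122),(115,370),(195,372)]),("white",316-60,[(604,102),(680,102),(590,350),(668,350)])]:
    Q=[unproj(c,o+u/6.5,180+v/6.5,plane=.089) for u,v in P]
    print(n,np.mean(Q,0),az(Q[0],Q[2]),az(Q[1],Q[3]),np.linalg.norm(Q[0]-Q[2]),np.linalg.norm(Q[0]-Q[1]), unproj(c,o+np.mean(P,0)[0]/6.5,180+np.mean(P,0)[1]/6.5))
for n,p,z in [("lens",(182,153),.072),("sight",(222,342),.072),("reflpt",(480,108),.072),("marktopL",(456,458),.094),("marktopR",(544,458),.094),("mfrontL",(450,475),.094),("mfR",(549,475),.094)]:
    print(n,unproj(c,80+p[0]/2.5,p[1]/2.5,plane=z))
s,c=pickle.load(open("w1.pkl","rb"));wcam(s,c)
E
```

```text
lime [ 0.6273 -0.1967  0.089 ] -4.873355975859944 -3.6578087138905664 0.0404673938251666 0.011858275833651146 [ 0.627  -0.1967  0.0889]
white [ 0.6313 -0.0477  0.089 ] -2.628873508985932 -1.6258551047054373 0.04023850323223322 0.011679556043304954 [ 0.6308 -0.0478  0.0895]
lens [ 0.4756 -0.2356  0.072 ]
sight [ 0.5455 -0.2301  0.072 ]
reflpt [ 0.4657 -0.1222  0.072 ]
marktopL [ 0.5932 -0.1381  0.094 ]
marktopR [ 0.5948 -0.1039  0.094 ]
mfrontL [ 0.5998 -0.1408  0.094 ]
mfR [ 0.6017 -0.1021  0.094 ]
```

```bash
python3 - <<'E'
from station import bot
from h import *
s=bot.sense(); delta(s,[.631,-.0477,.0645],87.9)
E
```

```text
shift cm [ 7.6   1.77 18.15] az -0.64 tilt [-0.0012  0.0008]
```

>>> carry_out:
  moves:
    - {"ax": 0,"ay": 0,"az": 0,"tx": 3.8,"ty": 0.9,"tz": 0,"grip": 5.0}
    - {"ax": 0,"ay": 0,"az": -0.5,"tx": 3.8,"ty": 0.87,"tz": 1,"grip": 5.0}
    - {"ax": 0,"ay": 0,"az": 0,"tx": 0,"ty": 0,"tz": 4,"grip": 5.0}
    - {"ax": 0,"ay": 0,"az": 0,"tx": 0,"ty": 0,"tz": 4,"grip": 5.0}
    - {"ax": 0,"ay": 0,"az": 0,"tx": 0,"ty": 0,"tz": 0,"grip": 5.0}

```text
time: 4.02
tcp_pos: [0.6264, -0.0484, 0.15]
ee_rot: [[0.037, 0.999, -0.011], [0.999, -0.037, -0.0], [-0.001, -0.011, -1.0]]
wrist_force: [-1.5, -0.6, -1.4]
grip_width: 0.0501
```

```bash
python3 - <<'E'
from station import bot
from h import *
s=bot.sense(); delta(s,[.631,-.0477,.0645],87.9);print(s["tcp_pos"],s["dq"])
E
```

```text
shift cm [0.1  0.54 8.54] az -0.05 tilt [-0.0106 -0.0005]
[ 0.62644209 -0.04843681  0.14996596] [ 1.71139775 -3.0070771  -1.13982591 -5.63006223 -2.62382319  7.43061192
  2.75576617]
```

>>> carry_out:
  moves:
    - {"ax": 0,"ay": 0,"az": 0,"tx": 0,"ty": 0,"tz": 3,"grip": 5.0}
    - {"ax": 0,"ay": 0,"az": 0,"tx": 0,"ty": 0,"tz": 1.5,"grip": 5.0}
    - {"ax": 0,"ay": 0,"az": 0,"tx": 0,"ty": 0,"tz": 0,"grip": 5.0}
    - {"ax": 0,"ay": 0,"az": 0,"tx": 0,"ty": 0,"tz": 0,"grip": 5.0}

```text
time: 4.35
tcp_pos: [0.6313, -0.0489, 0.113]
ee_rot: [[0.039, 0.999, -0.0], [0.999, -0.039, -0.0], [-0.0, -0.0, -1.0]]
wrist_force: [0.4, -0.3, 0.5]
grip_width: 0.0497
```

```bash
python3 - <<'E'
from station import bot
from h import *
import cv2
s=bot.sense(); delta(s,[.631,-.0477,.0645],87.9);print(s["tcp_pos"],s["dq"])
c=bot.capture("wrist"); cv2.imwrite(f"pics/wrist3.png",c["image"])
E
```

```text
shift cm [ 0.12 -0.03  4.85] az -0.16 tilt [-0.0002 -0.0003]
[ 0.63125603 -0.04886629  0.11301858] [-0.04117413 -1.10045882 -0.83942894 -1.35996635  0.01878295 -0.12668031
  0.21001143]
```

View pics/wrist3.png

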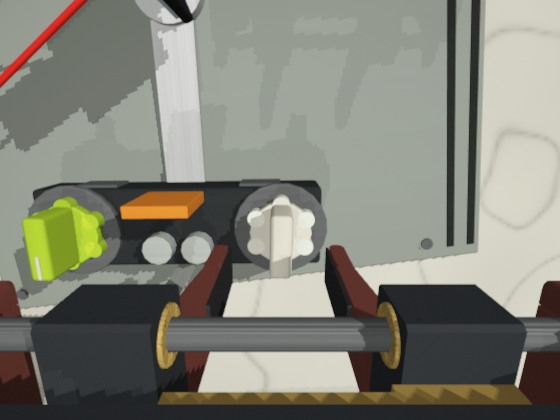

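>>> carry_out:
  moves:
    - {"ax": 0,"ay": 0,"az": 0,"tx": 0.1,"ty": 0,"tz": 2.5,"grip": 5.0}
    - {"ax": 0,"ay": 0,"az": 0,"tx": 0,"ty": 0,"tz": 2.1,"grip": 5.0}
    - {"ax": 0,"ay": 0,"az": 0,"tx": 0,"ty": 0,"tz": 0,"grip": 5.0}
    - {"ax": 0,"ay": 0,"az": 0,"tx": 0,"ty": 0,"tz": 0,"grip": 5.0}

```text
time: 4.73
tcp_pos: [0.6317, -0.0474, 0.067]
ee_rot: [[0.039, 0.999, 0.0], [0.999, -0.039, -0.0], [-0.0, 0.0, -1.0]]
wrist_force: [-0.2, -0.7, -0.4]
grip_width: 0.0502
```

>>> carry_out:
  moves:
    - {"ax": 0,"ay": 0,"az": 0,"tx": 0,"ty": 0,"tz": 0,"grip": 2.0}
    - {"ax": 0,"ay": 0,"az": 0,"tx": 0,"ty": 0,"tz": 0,"grip": 1.0}
    - {"ax": 0,"ay": 0,"az": 0,"tx": 0,"ty": 0,"tz": 0,"grip": 1.0}
    - {"ax": 0,"ay": 0,"az": 0,"tx": 0,"ty": 0,"tz": 0,"grip": 1.0}
    - {"ax": 0,"ay": 0,"az": 0,"tx": 0,"ty": 0,"tz": 0,"grip": 1.0}
  grip_force: 20

```text
time: 5.15
tcp_pos: [0.6318, -0.0473, 0.0663]
ee_rot: [[0.038, 0.999, 0.001], [0.999, -0.038, -0.0], [-0.0, 0.001, -1.0]]
wrist_force: [0.6, -0.4, -0.7]
grip_width: 0.0202
```

```bash
python3 - <<'E'
from station import bot
from h import *
s=bot.sense(); delta(s,[.631,-.0477,.0645],87.9);print(s["tcp_pos"],s["dq"],s["wrist_force"],s["torque"],s["grip_width"],s["qpos"])
E
```

```text
shift cm [-0.04 -0.08  0.18] az -0.09 tilt [ 0.0009 -0.0002]
[ 0.63177354 -0.04730935  0.06632339] [-0.16451156  0.24343163  0.06390897  0.15326923  0.05271468 -0.25291838
 -0.06311854] [ 0.57455722 -0.35844186 -0.72325159] [ 0.06328871 -0.17022256  0.02076741] 0.020174243738294354 [ 25.4855      39.14579219 -37.45721464  96.5259439   28.32154655
  54.08290128  65.05044476]
```

>>> carry_out:
  moves:
    - {"ax": 0,"ay": 0,"az": 0,"tx": 0,"ty": 0,"tz": 0,"grip": 1.0}
    - {"ax": 0,"ay": 0,"az": 0,"tx": 0,"ty": 0,"tz": 0,"grip": 1.0}
    - {"ax": 0,"ay": 0,"az": 0,"tx": 0,"ty": 0,"tz": 0,"grip": 1.0}

```text
time: 5.4
tcp_pos: [0.6316, -0.0475, 0.066]
ee_rot: [[0.038, 0.999, 0.0], [0.999, -0.038, -0.0], [-0.0, 0.0, -1.0]]
wrist_force: [-0.5, -0.1, 3.3]
grip_width: 0.014
```

```bash
cat > st.py <<'E'
from station import bot
from h import *
np.set_printoptions(precision=4,suppress=True)
s=bot.sense();R=s["ee_rot"];print(s["time"],s["tcp_pos"],"F",s["wrist_force"],"T",s["torque"],"w",s["grip_width"],"az",np.degrees(np.arctan2(R[1,0],R[0,0])),"dq",abs(s["dq"]).max(),"jt7",s["joint_torque"][6])
E
python3 st.py
```

```text
5.4 [ 0.6316 -0.0475  0.066 ] F [-0.5258 -0.0597  3.2926] T [-0.1215  0.0038 -0.0188] w 0.01403541845355273 az 87.80170507808212 dq 0.10730212643935842 jt7 0.0012826071179006249
```

>>> carry_out:
  moves:
    - {"ax": 0,"ay": 0,"az": 5,"tx": 0,"ty": 0,"tz": 0,"grip": 1.0}
    - {"ax": 0,"ay": 0,"az": 5,"tx": 0,"ty": 0,"tz": 0,"grip": 1.0}
    - {"ax": 0,"ay": 0,"az": 5,"tx": 0,"ty": 0,"tz": 0,"grip": 1.0}
    - {"ax": 0,"ay": 0,"az": 5,"tx": 0,"ty": 0,"tz": 0,"grip": 1.0}
    - {"ax": 0,"ay": 0,"az": 5,"tx": 0,"ty": 0,"tz": 0,"grip": 1.0}

```text
time: 5.82
tcp_pos: [0.6317, -0.0474, 0.066]
ee_rot: [[0.461, 0.888, 0.0], [0.888, -0.461, -0.0], [0.0, 0.001, -1.0]]
wrist_force: [-0.2, -0.1, 3.0]
grip_width: 0.0143
```

```bash
python3 st.py
```

```text
5.8167 [ 0.6317 -0.0474  0.066 ] F [-0.1841 -0.0609  2.9943] T [-0.1353  0.0105  0.0222] w 0.014305438840671704 az 62.56515435910942 dq 51.219407736585424 jt7 1.445024348795414
```

>>> carry_out:
  moves:
    - {"ax": 0,"ay": 0,"az": 5,"tx": 0,"ty": 0,"tz": 0,"grip": 1.0}
    - {"ax": 0,"ay": 0,"az": 5,"tx": 0,"ty": 0,"tz": 0,"grip": 1.0}
    - {"ax": 0,"ay": 0,"az": 5,"tx": 0,"ty": 0,"tz": 0,"grip": 1.0}
    - {"ax": 0,"ay": 0,"az": 5,"tx": 0,"ty": 0,"tz": 0,"grip": 1.0}
    - {"ax": 0,"ay": 0,"az": 5,"tx": 0,"ty": 0,"tz": 0,"grip": 1.0}

```text
time: 6.23
tcp_pos: [0.6317, -0.0472, 0.066]
ee_rot: [[0.793, 0.61, 0.001], [0.61, -0.793, -0.0], [0.0, 0.0, -1.0]]
wrist_force: [-0.1, -1.3, 3.5]
grip_width: 0.0138
```

```bash
python3 st.py
```

```text
6.2333 [ 0.6317 -0.0472  0.066 ] F [-0.0811 -1.275   3.4952] T [-0.1492 -0.0656  0.0002] w 0.013808176238109421 az 37.57091794998931 dq 51.05469886339655 jt7 1.4380183070898056
```

>>> carry_out:
  moves:
    - {"ax": 0,"ay": 0,"az": 3,"tx": 0,"ty": 0,"tz": 0,"grip": 1.0}
    - {"ax": 0,"ay": 0,"az": 3,"tx": 0,"ty": 0,"tz": 0,"grip": 1.0}
    - {"ax": 0,"ay": 0,"az": 2,"tx": 0,"ty": 0,"tz": 0,"grip": 1.0}

```text
time: 6.48
tcp_pos: [0.6317, -0.0473, 0.066]
ee_rot: [[0.869, 0.495, 0.001], [0.495, -0.869, -0.0], [0.0, 0.001, -1.0]]
wrist_force: [-0.2, -0.6, 3.3]
grip_width: 0.0138
```

```bash
python3 st.py
```

```text
6.4833 [ 0.6317 -0.0473  0.066 ] F [-0.1674 -0.5536  3.2779] T [-0.2421 -0.0861 -0.0032] w 0.01376261297800654 az 29.661122826403126 dq 18.982030619750557 jt7 0.28630949556827545
```

>>> carry_out:
  moves:
    - {"ax": 0,"ay": 0,"az": 2,"tx": 0,"ty": 0,"tz": 0,"grip": 1.0}
    - {"ax": 0,"ay": 0,"az": 2,"tx": 0,"ty": 0,"tz": 0,"grip": 1.0}
    - {"ax": 0,"ay": 0,"az": 2,"tx": 0,"ty": 0,"tz": 0,"grip": 1.0}

```text
time: 6.73
tcp_pos: [0.6318, -0.0472, 0.066]
ee_rot: [[0.916, 0.402, 0.001], [0.402, -0.916, -0.0], [0.001, 0.0, -1.0]]
wrist_force: [-0.1, -0.5, 2.5]
grip_width: 0.0141
```

```bash
python3 st.py
```

```text
6.7333 [ 0.6318 -0.0472  0.066 ] F [-0.1029 -0.4629  2.489 ] T [-0.14    0.0066  0.0225] w 0.014105681707617503 az 23.71904978122964 dq 20.31421537512259 jt7 0.5555862933397293
```

>>> carry_out:
  moves:
    - {"ax": 0,"ay": 0,"az": 2,"tx": 0,"ty": 0,"tz": 0,"grip": 1.0}
    - {"ax": 0,"ay": 0,"az": 2,"tx": 0,"ty": 0,"tz": 0,"grip": 1.0}
    - {"ax": 0,"ay": 0,"az": 0,"tx": 0,"ty": 0,"tz": 0,"grip": 1.0}

```text
time: 6.98
tcp_pos: [0.6318, -0.0472, 0.066]
ee_rot: [[0.941, 0.338, 0.001], [0.338, -0.941, -0.0], [0.001, 0.0, -1.0]]
wrist_force: [-0.2, -1.1, 3.5]
grip_width: 0.0137
```

```bash
python3 st.py
```

```text
6.9833 [ 0.6318 -0.0472  0.066 ] F [-0.1817 -1.0843  3.5092] T [-0.2242 -0.0474 -0.0109] w 0.013747518548003585 az 19.728905025320067 dq 3.1554698481090395 jt7 -0.5047154054045677
```

>>> carry_out:
  moves:
    - {"ax": 0,"ay": 0,"az": 1.5,"tx": 0,"ty": 0,"tz": 0,"grip": 1.0}
    - {"ax": 0,"ay": 0,"az": 1.5,"tx": 0,"ty": 0,"tz": 0,"grip": 1.0}
    - {"ax": 0,"ay": 0,"az": 1,"tx": 0,"ty": 0,"tz": 0,"grip": 1.0}
    - {"ax": 0,"ay": 0,"az": 0,"tx": 0,"ty": 0,"tz": 0,"grip": 1.0}

```text
time: 7.32
tcp_pos: [0.6318, -0.0472, 0.066]
ee_rot: [[0.962, 0.271, 0.001], [0.271, -0.962, -0.0], [0.001, 0.0, -1.0]]
wrist_force: [0.0, -1.2, 5.1]
grip_width: 0.0135
```

```bash
python3 st.py
```

```text
7.3167 [ 0.6318 -0.0472  0.066 ] F [ 0.0255 -1.2093  5.1441] T [-0.2527 -0.0763  0.0497] w 0.013536429829397486 az 15.741907057195263 dq 1.532485090632298 jt7 -0.42502359487116337
```

>>> carry_out:
  moves:
    - {"ax": 0,"ay": 0,"az": 1.5,"tx": 0,"ty": 0,"tz": 0,"grip": 1.0}
    - {"ax": 0,"ay": 0,"az": 1.5,"tx": 0,"ty": 0,"tz": 0,"grip": 1.0}
    - {"ax": 0,"ay": 0,"az": 0,"tx": 0,"ty": 0,"tz": 0,"grip": 1.0}

```text
time: 7.57
tcp_pos: [0.6317, -0.047, 0.066]
ee_rot: [[0.975, 0.221, 0.001], [0.221, -0.975, -0.0], [0.001, 0.0, -1.0]]
wrist_force: [-0.5, 0.1, 5.8]
grip_width: 0.0143
```

```bash
python3 st.py
```

```text
7.5667 [ 0.6317 -0.047   0.066 ] F [-0.51    0.0525  5.8022] T [-0.1249 -0.0424  0.5593] w 0.014344295368630083 az 12.793625347734148 dq 1.8669451171061575 jt7 -0.9205416776239872
```

>>> carry_out:
  moves:
    - {"ax": 0,"ay": 0,"az": 0.7,"tx": 0,"ty": 0,"tz": 0,"grip": 1.0}
    - {"ax": 0,"ay": 0,"az": 0,"tx": 0,"ty": 0,"tz": 0,"grip": 1.0}
    - {"ax": 0,"ay": 0,"az": 0,"tx": 0,"ty": 0,"tz": 0,"grip": 1.0}

```text
time: 7.82
tcp_pos: [0.6317, -0.047, 0.066]
ee_rot: [[0.977, 0.211, 0.001], [0.211, -0.977, -0.0], [0.001, 0.0, -1.0]]
wrist_force: [0.4, -0.4, 4.8]
grip_width: 0.0147
```

```bash
python3 st.py
```

```text
7.8167 [ 0.6317 -0.047   0.066 ] F [ 0.4122 -0.4123  4.7665] T [-0.1631 -0.0684  0.5951] w 0.014689797592693083 az 12.191156491063841 dq 0.13370650105246965 jt7 -0.6471157260239124
```

>>> carry_out:
  moves:
    - {"ax": 0,"ay": 0,"az": 0,"tx": 0,"ty": 0,"tz": 0,"grip": 5.0}
    - {"ax": 0,"ay": 0,"az": 0,"tx": 0,"ty": 0,"tz": 0,"grip": 5.0}
    - {"ax": 0,"ay": 0,"az": 0,"tx": 0,"ty": 0,"tz": 0,"grip": 5.0}
    - {"ax": 0,"ay": 0,"az": 0,"tx": 0,"ty": 0,"tz": 0,"grip": 5.0}
    - {"ax": 0,"ay": 0,"az": 0,"tx": 0,"ty": 0,"tz": 0,"grip": 5.0}

```text
time: 8.23
tcp_pos: [0.6312, -0.0472, 0.0653]
ee_rot: [[0.978, 0.21, -0.001], [0.21, -0.978, 0.0], [-0.001, -0.0, -1.0]]
wrist_force: [0.1, 0.3, 0.1]
grip_width: 0.0443
```

```bash
python3 st.py
```

```text
8.2333 [ 0.6312 -0.0472  0.0653] F [0.1483 0.3268 0.0552] T [-0.0004 -0.1062 -0.004 ] w 0.04431801572939788 az 12.10791154213806 dq 0.12765747459763094 jt7 -0.0014910318714100868
```

>>> carry_out:
  moves:
    - {"ax": 0,"ay": 0,"az": 0,"tx": 0,"ty": 0,"tz": -3.5,"grip": 5.0}
    - {"ax": 0,"ay": 0,"az": 0,"tx": 0,"ty": 0,"tz": -3.5,"grip": 5.0}
    - {"ax": 0,"ay": 0,"az": -7,"tx": 0,"ty": 0,"tz": -3,"grip": 5.0}
    - {"ax": 0,"ay": 0,"az": -7,"tx": 0,"ty": 0,"tz": 0,"grip": 5.0}
    - {"ax": 0,"ay": 0,"az": -7,"tx": 0,"ty": 0,"tz": 0,"grip": 5.0}

```text
time: 8.65
tcp_pos: [0.6328, -0.0471, 0.1683]
ee_rot: [[0.834, 0.551, 0.004], [0.551, -0.834, -0.001], [0.003, 0.003, -1.0]]
wrist_force: [-1.2, -0.5, 0.1]
grip_width: 0.05
```

>>> carry_out:
  moves:
    - {"ax": 0,"ay": 0,"az": -7,"tx": 0,"ty": 0,"tz": 0,"grip": 5.0}
    - {"ax": 0,"ay": 0,"az": -7,"tx": 0,"ty": 0,"tz": 0,"grip": 5.0}
    - {"ax": 0,"ay": 0,"az": -7,"tx": 0,"ty": 0,"tz": 0,"grip": 5.0}
    - {"ax": 0,"ay": 0,"az": -7,"tx": 0,"ty": 0,"tz": 0,"grip": 5.0}
    - {"ax": 0,"ay": 0,"az": -7,"tx": 0,"ty": 0,"tz": 0,"grip": 5.0}

```text
time: 9.07
tcp_pos: [0.6313, -0.0473, 0.1655]
ee_rot: [[0.367, 0.93, -0.0], [0.93, -0.367, -0.0], [-0.0, -0.0, -1.0]]
wrist_force: [-0.1, 0.5, 0.9]
grip_width: 0.0498
```

>>> carry_out:
  moves:
    - {"ax": 0,"ay": 0,"az": -7,"tx": 0,"ty": 0,"tz": 0,"grip": 5.0}
    - {"ax": 0,"ay": 0,"az": -7,"tx": 0,"ty": 0,"tz": 0,"grip": 5.0}
    - {"ax": 0,"ay": 0,"az": -3.6,"tx": 0,"ty": 0,"tz": 0,"grip": 5.0}
    - {"ax": 0,"ay": 0,"az": 0,"tx": 0,"ty": 0,"tz": 0,"grip": 5.0}

```text
time: 9.4
tcp_pos: [0.6313, -0.0474, 0.1653]
ee_rot: [[0.072, 0.997, -0.001], [0.997, -0.072, 0.0], [0.0, -0.001, -1.0]]
wrist_force: [1.0, -0.9, 1.1]
grip_width: 0.0499
```

```bash
python3 st.py;  python3 - <<'E'
from station import bot
from h import *
import cv2,pickle
s=bot.sense(); delta(s,[.6273,-.1967,.0655],85.7)
c=bot.capture("wrist"); cv2.imwrite(f"pics/wrist4.png",c["image"])
pickle.dump((s,c),open("w4.pkl","wb"))
E
```

```text
9.4 [ 0.6313 -0.0474  0.1653] F [ 1.048  -0.9069  1.1118] T [ 0.0433 -0.1139 -0.0501] w 0.04988018152949688 az 85.85992834980202 dq 6.767522106114165 jt7 1.2454111129045486
shift cm [-14.92   0.69   9.98] az 0.16 tilt [-0.0005  0.0003]
```

View pics/wrist4.png

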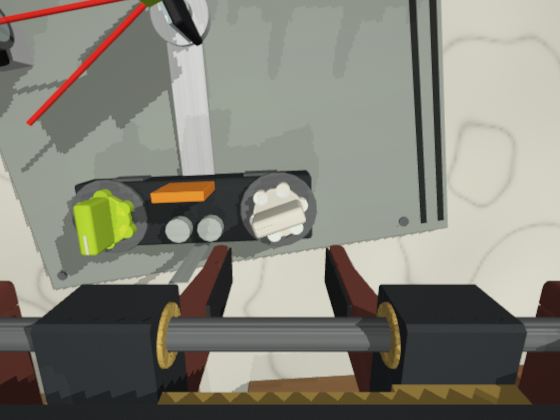

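>>> carry_out:
  moves:
    - {"ax": 0,"ay": 0,"az": 0,"tx": -4.0,"ty": 0.2,"tz": 0,"grip": 5.0}
    - {"ax": 0,"ay": 0,"az": 0,"tx": -4.0,"ty": 0.2,"tz": 0,"grip": 5.0}
    - {"ax": 0,"ay": 0,"az": 0,"tx": -4.0,"ty": 0.2,"tz": 0,"grip": 5.0}
    - {"ax": 0,"ay": 0,"az": 0,"tx": -2.9,"ty": 0.1,"tz": 0,"grip": 5.0}
    - {"ax": 0,"ay": 0,"az": 0,"tx": 0,"ty": 0,"tz": 2.5,"grip": 5.0}

```text
time: 9.87
tcp_pos: [0.6287, -0.2063, 0.1442]
ee_rot: [[0.088, 0.996, 0.006], [0.996, -0.088, -0.007], [-0.006, 0.006, -1.0]]
wrist_force: [0.9, -1.3, 0.1]
grip_width: 0.05
```

>>> carry_out:
  moves:
    - {"ax": 0,"ay": 0,"az": 0,"tx": 0,"ty": 0,"tz": 2.5,"grip": 5.0}
    - {"ax": 0,"ay": 0,"az": 0,"tx": 0,"ty": 0,"tz": 0,"grip": 5.0}
    - {"ax": 0,"ay": 0,"az": 0,"tx": 0,"ty": 0,"tz": 0,"grip": 5.0}
    - {"ax": 0,"ay": 0,"az": 0,"tx": 0,"ty": 0,"tz": 0,"grip": 5.0}

```text
time: 10.2
tcp_pos: [0.628, -0.1956, 0.1168]
ee_rot: [[0.075, 0.997, 0.001], [0.997, -0.075, 0.0], [0.0, 0.001, -1.0]]
wrist_force: [0.4, 0.8, -0.4]
grip_width: 0.0499
```

```bash
python3 st.py;  python3 - <<'E'
from station import bot
from h import *
import cv2,pickle
s=bot.sense(); delta(s,[.6273,-.1967,.0655],85.7)
c=bot.capture("wrist"); cv2.imwrite(f"pics/wrist5.png",c["image"])
pickle.dump((s,c),open("w5.pkl","wb"))
E
```

```text
10.2 [ 0.628  -0.1956  0.1168] F [ 0.4264  0.7619 -0.3719] T [ 0.0277 -0.1511 -0.0253] w 0.04986043621718531 az 85.70092039042075 dq 0.8842211485800389 jt7 -0.03296194248832762
shift cm [-0.11 -0.07  5.13] az 0.0 tilt [0.001  0.0001]
```

View pics/wrist5.png

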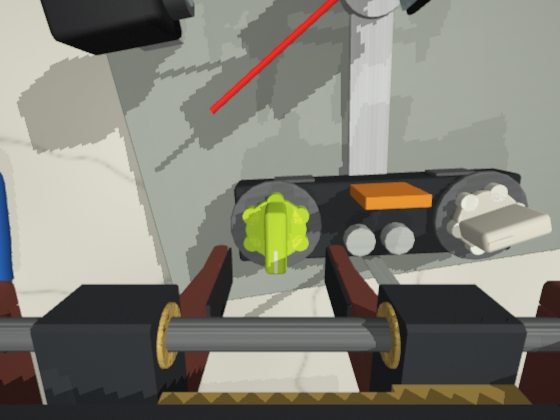

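>>> carry_out:
  moves:
    - {"ax": 0,"ay": 0,"az": 0,"tx": -0.1,"ty": 0,"tz": 2.6,"grip": 5.0}
    - {"ax": 0,"ay": 0,"az": 0,"tx": 0,"ty": 0,"tz": 2.4,"grip": 5.0}
    - {"ax": 0,"ay": 0,"az": 0,"tx": 0,"ty": 0,"tz": 0,"grip": 5.0}
    - {"ax": 0,"ay": 0,"az": 0,"tx": 0,"ty": 0,"tz": 0,"grip": 1.0}
    - {"ax": 0,"ay": 0,"az": 0,"tx": 0,"ty": 0,"tz": 0,"grip": 1.0}

```text
time: 10.67
tcp_pos: [0.6285, -0.197, 0.0677]
ee_rot: [[0.074, 0.997, 0.002], [0.997, -0.074, -0.0], [-0.0, 0.002, -1.0]]
wrist_force: [-0.2, -0.5, 0.6]
grip_width: 0.04
```

>>> carry_out:
  moves:
    - {"ax": 0,"ay": 0,"az": 0,"tx": 0,"ty": 0,"tz": 0,"grip": 1.0}
    - {"ax": 0,"ay": 0,"az": 0,"tx": 0,"ty": 0,"tz": 0,"grip": 1.0}
    - {"ax": 0,"ay": 0,"az": 0,"tx": 0,"ty": 0,"tz": 0,"grip": 1.0}
    - {"ax": 0,"ay": 0,"az": 0,"tx": 0,"ty": 0,"tz": 0,"grip": 1.0}
    - {"ax": 0,"ay": 0,"az": 0,"tx": 0,"ty": 0,"tz": 0,"grip": 1.0}

```text
time: 11.08
tcp_pos: [0.6276, -0.1975, 0.0664]
ee_rot: [[0.075, 0.997, 0.001], [0.997, -0.075, -0.0], [-0.0, 0.001, -1.0]]
wrist_force: [-1.0, -0.7, 3.1]
grip_width: 0.0137
```

```bash
python3 st.py
```

```text
11.0833 [ 0.6276 -0.1975  0.0664] F [-1.0126 -0.7451  3.0679] T [ 0.0988  0.057  -0.017 ] w 0.013743159708729816 az 85.70557737605851 dq 0.09924591075803009 jt7 0.021666657412424684
```

Gripped. Turning the lime knob.

>>> carry_out:
  moves:
    - {"ax": 0,"ay": 0,"az": 5,"tx": 0,"ty": 0,"tz": 0,"grip": 1.0}
    - {"ax": 0,"ay": 0,"az": 5,"tx": 0,"ty": 0,"tz": 0,"grip": 1.0}
    - {"ax": 0,"ay": 0,"az": 5,"tx": 0,"ty": 0,"tz": 0,"grip": 1.0}
    - {"ax": 0,"ay": 0,"az": 5,"tx": 0,"ty": 0,"tz": 0,"grip": 1.0}
    - {"ax": 0,"ay": 0,"az": 5,"tx": 0,"ty": 0,"tz": 0,"grip": 1.0}

```text
time: 11.5
tcp_pos: [0.6276, -0.1975, 0.0664]
ee_rot: [[0.493, 0.87, 0.001], [0.87, -0.493, -0.0], [0.0, 0.001, -1.0]]
wrist_force: [-1.6, -0.0, 4.3]
grip_width: 0.0137
```

>>> carry_out:
  moves:
    - {"ax": 0,"ay": 0,"az": 5,"tx": 0,"ty": 0,"tz": 0,"grip": 1.0}
    - {"ax": 0,"ay": 0,"az": 5,"tx": 0,"ty": 0,"tz": 0,"grip": 1.0}
    - {"ax": 0,"ay": 0,"az": 5,"tx": 0,"ty": 0,"tz": 0,"grip": 1.0}
    - {"ax": 0,"ay": 0,"az": 5,"tx": 0,"ty": 0,"tz": 0,"grip": 1.0}
    - {"ax": 0,"ay": 0,"az": 5,"tx": 0,"ty": 0,"tz": 0,"grip": 1.0}

```text
time: 11.92
tcp_pos: [0.6276, -0.1974, 0.0664]
ee_rot: [[0.814, 0.58, 0.001], [0.58, -0.814, -0.0], [0.001, 0.001, -1.0]]
wrist_force: [-0.8, 0.4, 4.7]
grip_width: 0.0139
```

```bash
python3 st.py
```

```text
11.9167 [ 0.6276 -0.1974  0.0664] F [-0.8414  0.422   4.7372] T [-0.032   0.0722  0.075 ] w 0.013881002166673097 az 35.46860356686 dq 50.96263737733894 jt7 1.4398082345724106
```

>>> carry_out:
  moves:
    - {"ax": 0,"ay": 0,"az": 3,"tx": 0,"ty": 0,"tz": 0,"grip": 1.0}
    - {"ax": 0,"ay": 0,"az": 3,"tx": 0,"ty": 0,"tz": 0,"grip": 1.0}
    - {"ax": 0,"ay": 0,"az": 2,"tx": 0,"ty": 0,"tz": 0,"grip": 1.0}

```text
time: 12.17
tcp_pos: [0.6276, -0.1974, 0.0664]
ee_rot: [[0.887, 0.463, 0.001], [0.463, -0.887, -0.0], [0.001, 0.001, -1.0]]
wrist_force: [-1.0, -0.4, 5.3]
grip_width: 0.0138
```

```bash
python3 st.py
```

```text
12.1667 [ 0.6276 -0.1974  0.0664] F [-1.0135 -0.4492  5.3292] T [-0.049   0.1378  0.0199] w 0.013809145477081954 az 27.559539069150542 dq 19.05274256901386 jt7 0.28687454760074615
```

>>> carry_out:
  moves:
    - {"ax": 0,"ay": 0,"az": 2,"tx": 0,"ty": 0,"tz": 0,"grip": 1.0}
    - {"ax": 0,"ay": 0,"az": 2,"tx": 0,"ty": 0,"tz": 0,"grip": 1.0}
    - {"ax": 0,"ay": 0,"az": 0,"tx": 0,"ty": 0,"tz": 0,"grip": 1.0}

```text
time: 12.42
tcp_pos: [0.6276, -0.1975, 0.0664]
ee_rot: [[0.916, 0.401, 0.001], [0.401, -0.916, -0.001], [0.001, 0.001, -1.0]]
wrist_force: [-1.2, 1.0, 6.0]
grip_width: 0.0136
```

```bash
python3 st.py
```

```text
12.4167 [ 0.6276 -0.1975  0.0664] F [-1.1653  1.0014  5.967 ] T [-0.1367  0.2078 -0.0322] w 0.013551521708552299 az 23.62487207420401 dq 3.142875437990027 jt7 -0.5056916177272797
```

>>> carry_out:
  moves:
    - {"ax": 0,"ay": 0,"az": 2,"tx": 0,"ty": 0,"tz": 0,"grip": 1.0}
    - {"ax": 0,"ay": 0,"az": 2,"tx": 0,"ty": 0,"tz": 0,"grip": 1.0}
    - {"ax": 0,"ay": 0,"az": 0,"tx": 0,"ty": 0,"tz": 0,"grip": 1.0}

```text
time: 12.67
tcp_pos: [0.6276, -0.1975, 0.0665]
ee_rot: [[0.942, 0.337, 0.001], [0.337, -0.942, -0.0], [0.001, 0.001, -1.0]]
wrist_force: [-0.3, 0.3, 5.5]
grip_width: 0.0141
```

```bash
python3 st.py
```

```text
12.6667 [ 0.6276 -0.1975  0.0665] F [-0.265   0.2506  5.518 ] T [-0.0649  0.2136 -0.0591] w 0.014111691853449649 az 19.66609714514199 dq 2.4603501566218298 jt7 -0.4741819202899933
```

>>> carry_out:
  moves:
    - {"ax": 0,"ay": 0,"az": 1.5,"tx": 0,"ty": 0,"tz": 0,"grip": 1.0}
    - {"ax": 0,"ay": 0,"az": 1.5,"tx": 0,"ty": 0,"tz": 0,"grip": 1.0}
    - {"ax": 0,"ay": 0,"az": 0,"tx": 0,"ty": 0,"tz": 0,"grip": 1.0}

```text
time: 12.92
tcp_pos: [0.6276, -0.1975, 0.0664]
ee_rot: [[0.958, 0.288, 0.001], [0.288, -0.958, -0.001], [0.001, 0.001, -1.0]]
wrist_force: [-1.3, -0.6, 5.0]
grip_width: 0.0142
```

```bash
python3 st.py
```

```text
12.9167 [ 0.6276 -0.1975  0.0664] F [-1.2775 -0.591   4.9622] T [-0.1092  0.2125  0.379 ] w 0.0141510203142018 az 16.740415796978198 dq 1.8768645282400571 jt7 -0.8015259727835655
```

>>> carry_out:
  moves:
    - {"ax": 0,"ay": 0,"az": 1.2,"tx": 0,"ty": 0,"tz": 0,"grip": 1.0}
    - {"ax": 0,"ay": 0,"az": 0.8,"tx": 0,"ty": 0,"tz": 0,"grip": 1.0}
    - {"ax": 0,"ay": 0,"az": 0,"tx": 0,"ty": 0,"tz": 0,"grip": 1.0}

```text
time: 13.17
tcp_pos: [0.6276, -0.1976, 0.0664]
ee_rot: [[0.967, 0.256, 0.001], [0.256, -0.967, -0.001], [0.001, 0.001, -1.0]]
wrist_force: [-1.8, -1.0, 6.8]
grip_width: 0.0143
```

```bash
python3 st.py
```

```text
13.1667 [ 0.6276 -0.1976  0.0664] F [-1.756  -0.9861  6.7993] T [-0.1764  0.1376  0.5437] w 0.014250910697134146 az 14.806516821870447 dq 1.1415942072528698 jt7 -0.7992777787148952
```

>>> carry_out:
  moves:
    - {"ax": 0,"ay": 0,"az": 0,"tx": 0,"ty": 0,"tz": 0,"grip": 5.0}
    - {"ax": 0,"ay": 0,"az": 0,"tx": 0,"ty": 0,"tz": 0,"grip": 5.0}
    - {"ax": 0,"ay": 0,"az": 0,"tx": 0,"ty": 0,"tz": 0,"grip": 5.0}
    - {"ax": 0,"ay": 0,"az": 0,"tx": 0,"ty": 0,"tz": 0,"grip": 5.0}
    - {"ax": 0,"ay": 0,"az": 0,"tx": 0,"ty": 0,"tz": -2,"grip": 5.0}

```text
time: 13.58
tcp_pos: [0.6246, -0.1968, 0.0819]
ee_rot: [[0.967, 0.254, -0.006], [0.254, -0.967, 0.002], [-0.006, -0.003, -1.0]]
wrist_force: [-1.2, 0.7, -1.0]
grip_width: 0.0441
```

>>> carry_out:
  moves:
    - {"ax": 0,"ay": 0,"az": 0,"tx": 0,"ty": 0,"tz": -4,"grip": 5.0}
    - {"ax": 0,"ay": 0,"az": 0,"tx": 0,"ty": 0,"tz": -4,"grip": 5.0}
    - {"ax": 0,"ay": 0,"az": 0,"tx": 0,"ty": 0,"tz": -4,"grip": 5.0}
    - {"ax": 0,"ay": 0,"az": 7,"tx": 0,"ty": 0,"tz": -1,"grip": 5.0}
    - {"ax": 0,"ay": 0,"az": 7,"tx": 0,"ty": 0,"tz": 0,"grip": 5.0}

```text
time: 14.0
tcp_pos: [0.6293, -0.1977, 0.2205]
ee_rot: [[1.0, 0.007, 0.007], [0.007, -1.0, -0.002], [0.007, 0.002, -1.0]]
wrist_force: [0.4, -0.5, 0.3]
grip_width: 0.0499
```

>>> carry_out:
  moves:
    - {"ax": 0,"ay": 0,"az": 7,"tx": 0,"ty": 0,"tz": 0,"grip": 5.0}
    - {"ax": 0,"ay": 0,"az": 7,"tx": 0,"ty": 0,"tz": 0,"grip": 5.0}
    - {"ax": 0,"ay": 0,"az": 7,"tx": 0,"ty": 0,"tz": 0,"grip": 5.0}
    - {"ax": 0,"ay": 0,"az": 7,"tx": 0,"ty": 0,"tz": 0,"grip": 5.0}
    - {"ax": 0,"ay": 0,"az": 7,"tx": 0,"ty": 0,"tz": 0,"grip": 5.0}

```text
time: 14.42
tcp_pos: [0.6271, -0.1972, 0.2154]
ee_rot: [[0.823, -0.568, -0.0], [-0.568, -0.823, 0.0], [-0.0, 0.0, -1.0]]
wrist_force: [-0.6, -0.1, -0.0]
grip_width: 0.0495
```

>>> carry_out:
  moves:
    - {"ax": 0,"ay": 0,"az": 7,"tx": 0,"ty": 0,"tz": 0,"grip": 5.0}
    - {"ax": 0,"ay": 0,"az": 7,"tx": 0,"ty": 0,"tz": 0,"grip": 5.0}
    - {"ax": 0,"ay": 0,"az": 7,"tx": 0,"ty": 0,"tz": 0,"grip": 5.0}
    - {"ax": 0,"ay": 0,"az": 7,"tx": 0,"ty": 0,"tz": 0,"grip": 5.0}
    - {"ax": 0,"ay": 0,"az": 0,"tx": 0,"ty": 0,"tz": 0,"grip": 5.0}

```text
time: 14.83
tcp_pos: [0.6272, -0.1971, 0.2154]
ee_rot: [[0.461, -0.888, -0.0], [-0.888, -0.461, 0.0], [-0.0, 0.0, -1.0]]
wrist_force: [0.2, 0.0, 0.4]
grip_width: 0.0498
```

```bash
python3 st.py;  python3 - <<'E'
from station import bot
from h import *
import cv2,pickle
s=bot.sense(); print(s["qpos"])
c=bot.capture("wrist"); cv2.imwrite(f"pics/wrist6.png",c["image"])
pickle.dump((s,c),open("w6.pkl","wb"))
c=bot.capture("top"); cv2.imwrite("pics/top6.png",cv2.resize(c["image"][150:260,235:375],None,fx=5.5,fy=5.5,interpolation=cv2.INTER_CUBIC)[:600])
E
```

```text
14.8333 [ 0.6272 -0.1971  0.2154] F [0.2098 0.0478 0.3547] T [0.0049 0.0062 0.0188] w 0.04982868501836091 az -62.577852771046295 dq 12.134602520648237 jt7 -2.0582520961761475
[ 14.33775036  27.08758048  -1.61235778  86.95942183   0.80856287
  65.98573606 -50.00502947]
```

View pics/wrist6.png

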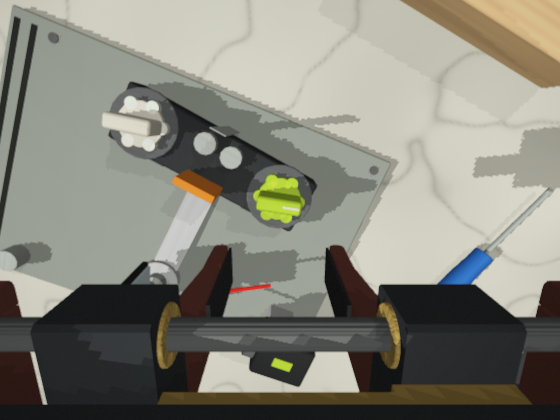

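View pics/top6.png

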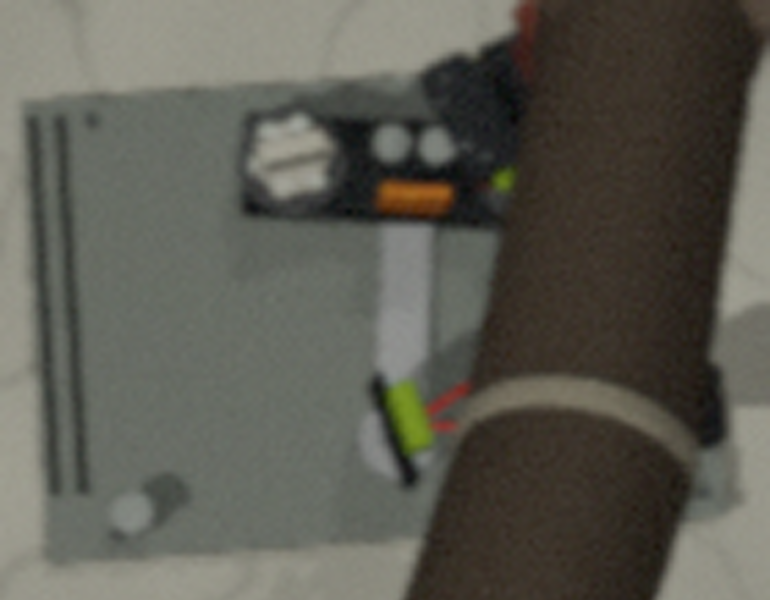

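```bash
cat >> h.py <<'E'
import cv2
def cloud(c):
    K=c["intrinsics"];Z=c["z_map"];v,u=np.mgrid[:Z.shape[0],:Z.shape[1]]
    P=np.stack([(u-K[0,2])/K[0,0]*Z,(v-K[1,2])/K[1,1]*Z,Z],-1).reshape(-1,3)
    P=P@c["T"][:3,:3].T+c["T"][:3,3];P[Z.ravel()==0]=np.nan;return P
def bar(c,xy,z0,z1,r=.035):
    P=cloud(c);k=(P[:,2]>z0)&(P[:,2]<z1)&(np.hypot(P[:,0]-xy[0],P[:,1]-xy[1])<r)
    Q=P[k,:2];(ctr,wh,a)=cv2.minAreaRect((Q*1000).astype(np.float32))
    m=Q.mean(0);w,V=np.linalg.eigh(np.cov(Q.T));d=V[:,1]*np.sign(V[0,1])
    return k.sum(),np.array(ctr).round(1),np.array(wh).round(1),round(a,1),"mean",m.round(4),"pca",round(float(np.degrees(np.arctan2(d[1],d[0]))),1)
E
python3 - <<'E'
import pickle
from h import *
for f in ["w1","w2","w4","w5","w6"]:
    s,c=pickle.load(open(f+".pkl","rb"));wcam(s,c)
    for n,xy,z in [("white",(.631,-.0475),(.085,.093)),("lime",(.6275,-.197),(.085,.093)),("mirror",(.465,-.116),(.142,.152))]:
        try: print(f,n,bar(c,xy,*z))
        except Exception as e: print(f,n,"-")
E
```

```text
w1 white (np.int64(104), array([618.3, -43.2]), array([20.1,  8.5]), 25.2, 'mean', array([ 0.617, -0.045]), 'pca', 18.9)
w1 lime (np.int64(41), array([ 611.4, -202.1]), array([ 4.7, 13. ]), 60.1, 'mean', array([ 0.6105, -0.2009]), 'pca', -21.3)
w1 mirror (np.int64(969), array([ 464.7, -118.3]), array([40., 14.]), 20.0, 'mean', array([ 0.4646, -0.1184]), 'pca', 20.5)
w2 white (np.int64(520), array([631.1, -48.1]), array([14.2, 40.4]), 87.3, 'mean', array([ 0.6306, -0.0486]), 'pca', -3.7)
w2 lime (np.int64(517), array([ 626.9, -197.6]), array([13.9, 40.9]), 86.2, 'mean', array([ 0.6263, -0.1972]), 'pca', -3.7)
w2 mirror (np.int64(979), array([ 466.9, -117.5]), array([35.7, 14.2]), 20.0, 'mean', array([ 0.4686, -0.1174]), 'pca', 23.2)
w4 white (np.int64(919), array([631.6, -48. ]), array([14.1, 41.8]), 16.0, 'mean', array([ 0.6308, -0.0477]), 'pca', -74.2)
w4 lime (np.int64(946), array([ 627. , -197.6]), array([14.8, 41.2]), 86.0, 'mean', array([ 0.6263, -0.1964]), 'pca', -3.4)
w4 mirror (np.int64(0), array([0., 0.]), array([0., 0.]), 0.0, 'mean', array([nan, nan]), 'pca', nan)
w5 white
[... 362 characters left out ...]
(801), array([632.9, -49. ]), array([14.1, 41.3]), 15.5, 'mean', array([ 0.6332, -0.0492]), 'pca', -74.5)
w6 lime (np.int64(656), array([ 628.5, -198.2]), array([14.3, 41.7]), 18.1, 'mean', array([ 0.629 , -0.1979]), 'pca', -72.0)
w6 mirror (np.int64(0), array([0., 0.]), array([0., 0.]), 0.0, 'mean', array([nan, nan]), 'pca', nan)h.py:25: RuntimeWarning: Mean of empty slice.
  m=Q.mean(0);w,V=np.linalg.eigh(np.cov(Q.T));d=V[:,1]*np.sign(V[0,1])
  ret = um.true_divide(
  avg = a.mean(axis, **keepdims_kw)
h.py:25: RuntimeWarning: Degrees of freedom <= 0 for slice
  m=Q.mean(0);w,V=np.linalg.eigh(np.cov(Q.T));d=V[:,1]*np.sign(V[0,1])
  c *= np.true_divide(1, fact)
  c *= np.true_divide(1, fact)
```

```bash
python3 st.py;  python3 - <<'E'
from station import bot
from h import *
import cv2,pickle
s=bot.sense()
c=bot.capture("wrist"); pickle.dump((s,c),open("w7.pkl","wb"));wcam(s,c)
for z0 in (.083,.086):
    print(bar(c,(.632,-.0485),z0,.095));print(bar(c,(.628,-.198),z0,.095))
im=c["image"]
a=cv2.resize(im[85:165,90:190],(400,320),interpolation=cv2.INTER_CUBIC)
b=cv2.resize(im[155:235,230:330],(400,320),interpolation=cv2.INTER_CUBIC)
cv2.imwrite("pics/kn7.png",np.hstack([a,b]))
E
```

```text
14.9333 [ 0.6272 -0.1971  0.2155] F [-0.5642 -0.0628 -0.443 ] T [-0.0273  0.0157  0.0113] w 0.049930594863813973 az -62.02247406405788 dq 0.6018235876301427 jt7 -0.45808665454387665
(np.int64(837), array([632.9, -49. ]), array([14. , 41.7]), 15.5, 'mean', array([ 0.6334, -0.0497]), 'pca', -74.5)
(np.int64(682), array([ 628.4, -198.3]), array([14.6, 41.6]), 17.7, 'mean', array([ 0.6292, -0.1979]), 'pca', -71.9)
(np.int64(780), array([632.9, -48.9]), array([13.9, 41.5]), 15.3, 'mean', array([ 0.6331, -0.0491]), 'pca', -74.4)
(np.int64(628), array([ 628.7, -198.3]), array([13.8, 41.3]), 18.0, 'mean', array([ 0.6289, -0.1979]), 'pca', -72.1)
```

View pics/kn7.png

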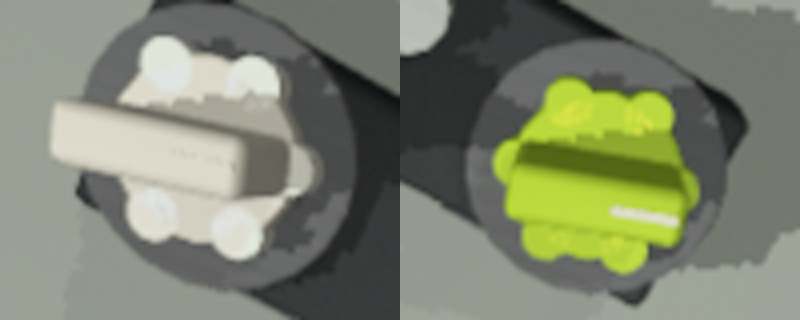

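```bash
python3 - <<'E'
from station import bot
from h import *
delta(bot.sense(),[.465,-.117,.19],-70)
E
```

```text
shift cm [-14.69  10.56   2.55] az 7.97 tilt [-0.0003  0.    ]
```

>>> carry_out:
  moves:
    - {"ax": 0,"ay": 0,"az": 0,"tx": -3.2,"ty": 2.3,"tz": 0,"grip": 5.0}
    - {"ax": 0,"ay": 0,"az": 0,"tx": -3.2,"ty": 2.3,"tz": 0,"grip": 5.0}
    - {"ax": 0,"ay": 0,"az": 0,"tx": -3.2,"ty": 2.3,"tz": 0,"grip": 5.0}
    - {"ax": 0,"ay": 0,"az": 0,"tx": -3.2,"ty": 2.3,"tz": 0,"grip": 5.0}
    - {"ax": 0,"ay": 0,"az": 0,"tx": -1.9,"ty": 1.36,"tz": 0,"grip": 5.0}

```text
time: 15.4
tcp_pos: [0.4619, -0.1148, 0.2154]
ee_rot: [[0.469, -0.883, -0.002], [-0.883, -0.469, 0.0], [-0.001, 0.001, -1.0]]
wrist_force: [-0.4, 0.5, -0.6]
grip_width: 0.0503
```

>>> carry_out:
  moves:
    - {"ax": 0,"ay": 0,"az": 4,"tx": 0,"ty": 0,"tz": 0,"grip": 5.0}
    - {"ax": 0,"ay": 0,"az": 4,"tx": 0,"ty": 0,"tz": 0,"grip": 5.0}
    - {"ax": 0,"ay": 0,"az": 0,"tx": 0,"ty": 0,"tz": 2,"grip": 5.0}
    - {"ax": 0,"ay": 0,"az": 0,"tx": 0,"ty": 0,"tz": 0,"grip": 5.0}
    - {"ax": 0,"ay": 0,"az": 0,"tx": 0,"ty": 0,"tz": 0,"grip": 5.0}

```text
time: 15.82
tcp_pos: [0.4647, -0.1162, 0.1953]
ee_rot: [[0.34, -0.94, -0.002], [-0.94, -0.34, 0.0], [-0.001, 0.002, -1.0]]
wrist_force: [0.4, -1.0, -0.8]
grip_width: 0.0501
```

```bash
python3 st.py;  python3 - <<'E'
from station import bot
from h import *
import cv2,pickle
s=bot.sense()
c=bot.capture("wrist"); cv2.imwrite(f"pics/wrist8.png",c["image"])
pickle.dump((s,c),open("w8.pkl","wb"));wcam(s,c)
print(bar(c,(.465,-.117),.142,.152))
c2=bot.capture("side");cv2.imwrite("pics/side8.png",cv2.resize(c2["image"][155:285,200:370],None,fx=4.6,fy=4.6,interpolation=cv2.INTER_CUBIC))
E
```

```text
15.8167 [ 0.4647 -0.1162  0.1953] F [ 0.3904 -0.9837 -0.8491] T [ 0.0529 -0.0156 -0.0154] w 0.05012253161950111 az -70.12858338849061 dq 1.363818837925149 jt7 -0.021650862763635814
(np.int64(1087), array([ 465.8, -118.2]), array([39.7, 13.4]), 20.4, 'mean', array([ 0.4666, -0.118 ]), 'pca', 20.2)
```

View pics/wrist8.png

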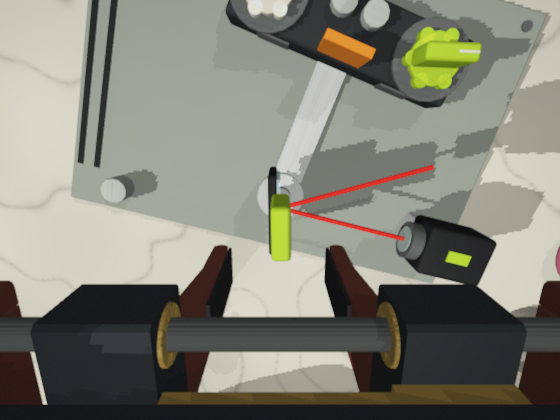

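View pics/side8.png

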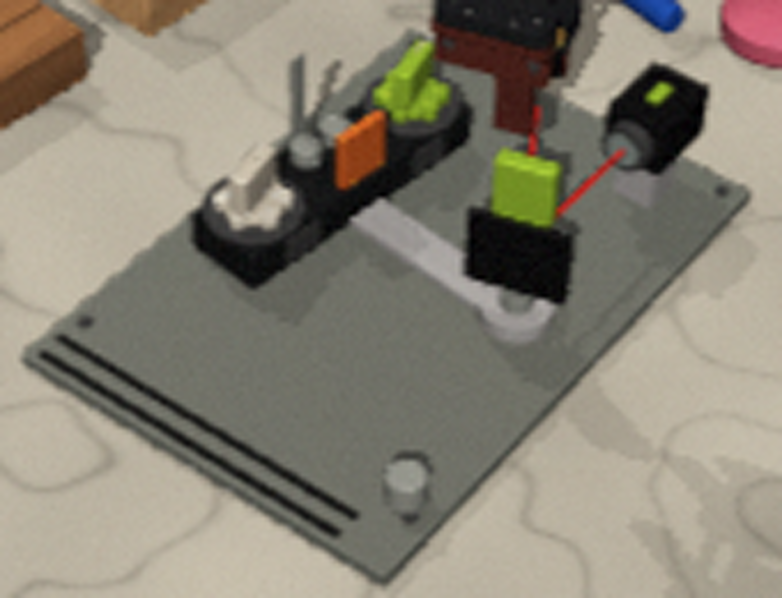

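```bash
python3 - <<'E'
from station import bot
from h import *
delta(bot.sense(),[.4655,-.1178,.110],-69.8)
E
```

```text
shift cm [0.13 0.06 8.61] az -0.4 tilt [ 0.0001 -0.0001]
```

>>> carry_out:
  moves:
    - {"ax": 0,"ay": 0,"az": -0.3,"tx": 0.15,"ty": 0.05,"tz": 2.5,"grip": 5.0}
    - {"ax": 0,"ay": 0,"az": 0,"tx": 0,"ty": 0,"tz": 2.5,"grip": 5.0}
    - {"ax": 0,"ay": 0,"az": 0,"tx": 0,"ty": 0,"tz": 2,"grip": 5.0}
    - {"ax": 0,"ay": 0,"az": 0,"tx": 0,"ty": 0,"tz": 1.4,"grip": 5.0}
    - {"ax": 0,"ay": 0,"az": 0,"tx": 0,"ty": 0,"tz": 0,"grip": 5.0}

```text
time: 16.33
tcp_pos: [0.4641, -0.1177, 0.1097]
ee_rot: [[0.343, -0.939, -0.004], [-0.939, -0.343, 0.001], [-0.002, 0.003, -1.0]]
wrist_force: [-1.0, 0.4, 1.1]
grip_width: 0.0503
```

>>> carry_out:
  moves:
    - {"ax": 0,"ay": 0,"az": 0,"tx": 0,"ty": 0,"tz": 0,"grip": 1.0}
    - {"ax": 0,"ay": 0,"az": 0,"tx": 0,"ty": 0,"tz": 0,"grip": 1.0}
    - {"ax": 0,"ay": 0,"az": 0,"tx": 0,"ty": 0,"tz": 0,"grip": 1.0}
    - {"ax": 0,"ay": 0,"az": 0,"tx": 0,"ty": 0,"tz": 0,"grip": 1.0}
    - {"ax": 0,"ay": 0,"az": 0,"tx": 0,"ty": 0,"tz": 0,"grip": 1.0}

```text
time: 16.75
tcp_pos: [0.466, -0.118, 0.1125]
ee_rot: [[0.342, -0.94, 0.002], [-0.94, -0.342, -0.0], [0.001, -0.001, -1.0]]
wrist_force: [0.0, 0.4, -0.1]
grip_width: 0.0201
```

>>> carry_out:
  moves:
    - {"ax": 0,"ay": 0,"az": 0,"tx": 0,"ty": 0,"tz": 0,"grip": 1.0}
    - {"ax": 0,"ay": 0,"az": 0,"tx": 0,"ty": 0,"tz": 0,"grip": 1.0}
    - {"ax": 0,"ay": 0,"az": 0,"tx": 0,"ty": 0,"tz": 0,"grip": 1.0}

```text
time: 17.0
tcp_pos: [0.4656, -0.1175, 0.1122]
ee_rot: [[0.343, -0.939, 0.001], [-0.939, -0.343, 0.0], [0.0, -0.001, -1.0]]
wrist_force: [-2.1, 1.8, 6.4]
grip_width: 0.014
```

```bash
python3 st.py
```

```text
17.0 [ 0.4656 -0.1175  0.1122] F [-2.0697  1.7814  6.3538] T [0.4336 0.3779 0.2745] w 0.014014840031550088 az -69.94149627221127 dq 0.07890397382174592 jt7 -0.22513631265610456
```

>>> carry_out:
  moves:
    - {"ax": 0,"ay": 0,"az": -4,"tx": 0,"ty": 0,"tz": 0,"grip": 1.0}
    - {"ax": 0,"ay": 0,"az": -5,"tx": 0,"ty": 0,"tz": 0,"grip": 1.0}
    - {"ax": 0,"ay": 0,"az": -5,"tx": 0,"ty": 0,"tz": 0,"grip": 1.0}
    - {"ax": 0,"ay": 0,"az": -5,"tx": 0,"ty": 0,"tz": 0,"grip": 1.0}
    - {"ax": 0,"ay": 0,"az": -4,"tx": 0,"ty": 0,"tz": 0,"grip": 1.0}

```text
time: 17.42
tcp_pos: [0.4655, -0.1173, 0.1122]
ee_rot: [[0.686, -0.728, 0.0], [-0.728, -0.686, 0.001], [-0.0, -0.001, -1.0]]
wrist_force: [-2.5, 3.0, 7.5]
grip_width: 0.0141
```

>>> carry_out:
  moves:
    - {"ax": 0,"ay": 0,"az": -2,"tx": 0,"ty": 0,"tz": 0,"grip": 1.0}
    - {"ax": 0,"ay": 0,"az": 0,"tx": 0,"ty": 0,"tz": 0,"grip": 1.0}
    - {"ax": 0,"ay": 0,"az": 0,"tx": 0,"ty": 0,"tz": 0,"grip": 1.0}

```text
time: 17.67
tcp_pos: [0.4654, -0.1173, 0.1122]
ee_rot: [[0.708, -0.707, 0.0], [-0.707, -0.708, 0.001], [-0.0, -0.001, -1.0]]
wrist_force: [-2.3, 3.1, 7.4]
grip_width: 0.0137
```

```bash
python3 st.py;  python3 - <<'E'
from station import bot
from h import *
import cv2,pickle
s=bot.sense()
c=bot.capture("wrist"); cv2.imwrite(f"pics/wrist9.png",c["image"])
pickle.dump((s,c),open("w9.pkl","wb"))
c2=bot.capture("side");cv2.imwrite("pics/side9.png",cv2.resize(c2["image"][155:285,200:370],None,fx=4.6,fy=4.6,interpolation=cv2.INTER_CUBIC))
c3=bot.capture("top"); cv2.imwrite("pics/top9.png",cv2.resize(c3["image"][150:260,235:375],None,fx=5.5,fy=5.5,interpolation=cv2.INTER_CUBIC)[:600])
pickle.dump((c2,c3),open("st9.pkl","wb"))
E
```

```text
17.6667 [ 0.4654 -0.1173  0.1122] F [-2.3129  3.0648  7.3838] T [ 0.6495  0.5377 -0.015 ] w 0.013702091406578472 az -44.9628413209947 dq 0.3493337412458524 jt7 0.16843315679579973
```

View pics/wrist9.png

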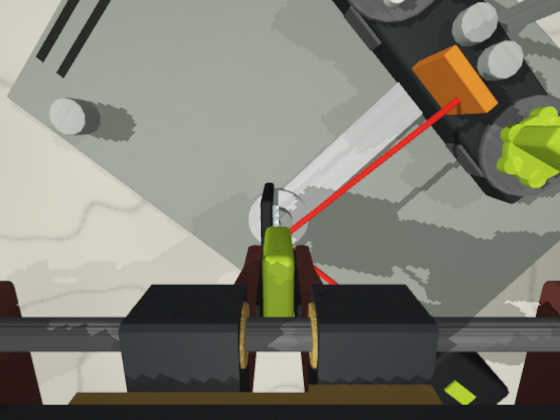

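View pics/side9.png

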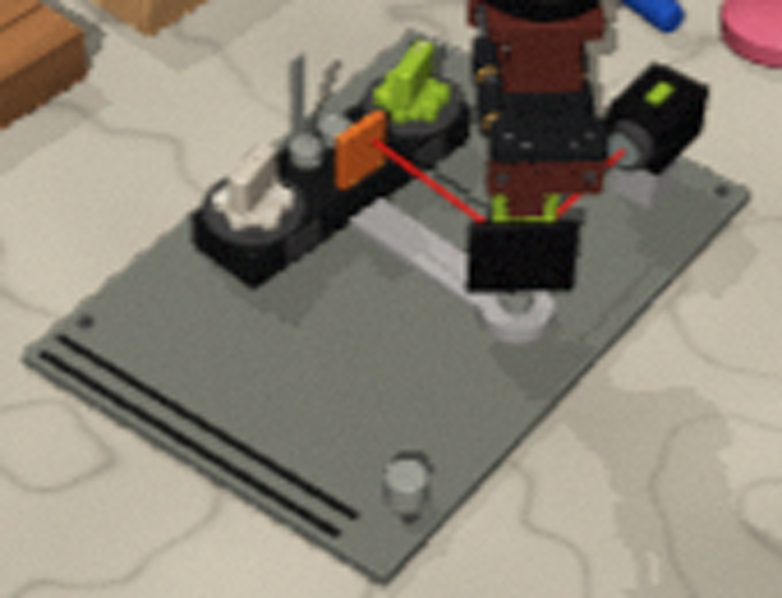

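View pics/top9.png

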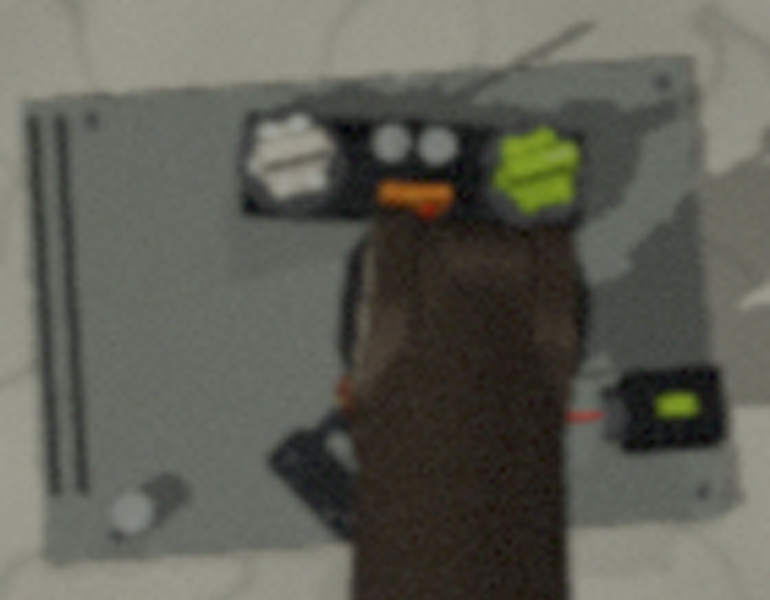

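```bash
python3 - <<'E'
import cv2
im=cv2.imread("pics/wrist9.png")
cv2.imwrite("pics/w9c.png",cv2.resize(im[30:130,400:520],None,fx=6,fy=6,interpolation=cv2.INTER_CUBIC))
E
```

```text
(no output)
```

View pics/w9c.png

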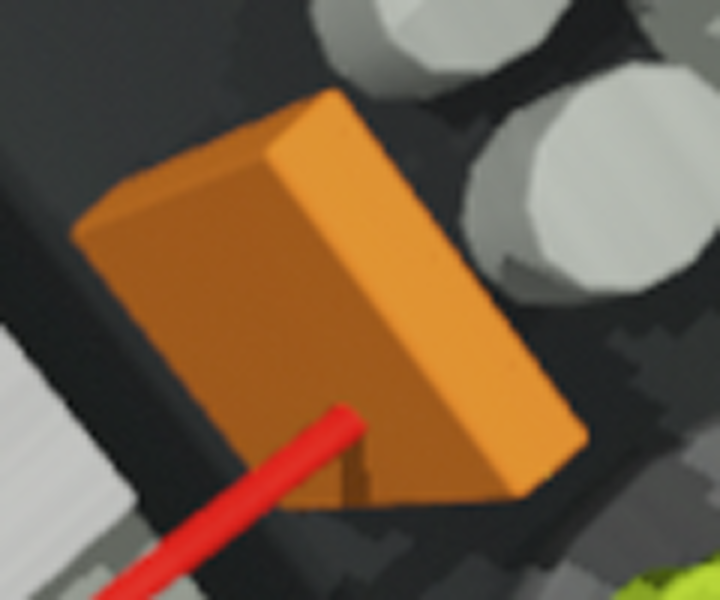

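```bash
python3 - <<'E'
import pickle
from h import *
np.set_printoptions(precision=4,suppress=True)
s,c=pickle.load(open("w9.pkl","rb"));wcam(s,c)
f=lambda u,v,z:unproj(c,400+u/6,30+v/6,plane=z)
F=[f(268,155,.094),f(518,497,.094),f(340,90,.094),f(590,437,.094)]
t=f(352,418,.072); m=np.mean(F,0)
print(F,t,m)
l1=unproj(c,292,232,plane=.072);print("line start",l1)
for M in [(.4655,-.1178),(.4654,-.1173)]:
    a=lambda p:np.degrees(np.arctan2(p[1]-M[1],p[0]-M[0]))
    print("tip",a(t),"mark",a(m),"dist",np.hypot(*(t[:2]-M)),np.hypot(*(m[:2]-M)))
print("line dir",np.degrees(np.arctan2(*(t-l1)[1::-1])))
# depth-based plate centre
P=cloud(c);k=(P[:,2]>.09)&(P[:,2]<.098)&(np.hypot(P[:,0]-.605,P[:,1]+.122)<.03)
print(k.sum(),cv2.minAreaRect((P[k,:2]*1000).astype(np.float32)))
E
```

```text
[array([ 0.6002, -0.1023,  0.094 ]), array([ 0.599 , -0.1399,  0.094 ]), array([ 0.6075, -0.1025,  0.094 ]), array([ 0.6064, -0.1402,  0.094 ])] [ 0.6018 -0.1314  0.072 ] [ 0.6033 -0.1212  0.094 ]
line start [ 0.4756 -0.1208  0.072 ]
tip -5.693235422563315 mark -1.4233037137606008 dist 0.13700168227404863 0.13784083026643226
tip -5.896938756142213 mark -1.6298709259364372 dist 0.13715165694270293 0.13795411536888705
line dir -4.777465314212142
19 ((605.1052856445312, -122.0492935180664), (36.43622970581055, 6.631742477416992), 89.28459930419922)
```

>>> carry_out:
  moves:
    - {"ax": 0,"ay": 0,"az": -1.1,"tx": 0,"ty": 0,"tz": 0,"grip": 1.0}
    - {"ax": 0,"ay": 0,"az": -1.1,"tx": 0,"ty": 0,"tz": 0,"grip": 1.0}
    - {"ax": 0,"ay": 0,"az": 0,"tx": 0,"ty": 0,"tz": 0,"grip": 1.0}
    - {"ax": 0,"ay": 0,"az": 0,"tx": 0,"ty": 0,"tz": 0,"grip": 1.0}
    - {"ax": 0,"ay": 0,"az": 0,"tx": 0,"ty": 0,"tz": 0,"grip": 1.0}

```text
time: 18.23
tcp_pos: [0.4654, -0.1172, 0.1122]
ee_rot: [[0.734, -0.679, 0.0], [-0.679, -0.734, 0.001], [-0.0, -0.0, -1.0]]
wrist_force: [-2.5, 2.9, 8.4]
grip_width: 0.0137
```

```bash
python3 st.py;  python3 - <<'E'
from station import bot
from h import *
import cv2,pickle
s=bot.sense()
c=bot.capture("wrist"); cv2.imwrite(f"pics/wrist10.png",c["image"])
pickle.dump((s,c),open("w10.pkl","wb"))
cv2.imwrite("pics/w10c.png",cv2.resize(c["image"][30:130,400:520],None,fx=6,fy=6,interpolation=cv2.INTER_CUBIC))
c2=bot.capture("side");cv2.imwrite("pics/side10.png",cv2.resize(c2["image"][160:220,250:330],None,fx=9,fy=9,interpolation=cv2.INTER_CUBIC))
E
```

```text
18.2333 [ 0.4654 -0.1172  0.1122] F [-2.5463  2.862   8.3721] T [ 0.6795  0.5098 -0.0454] w 0.013677221644381371 az -42.76845159448871 dq 0.04282167544697149 jt7 0.04835965926758945
```

View pics/w10c.png

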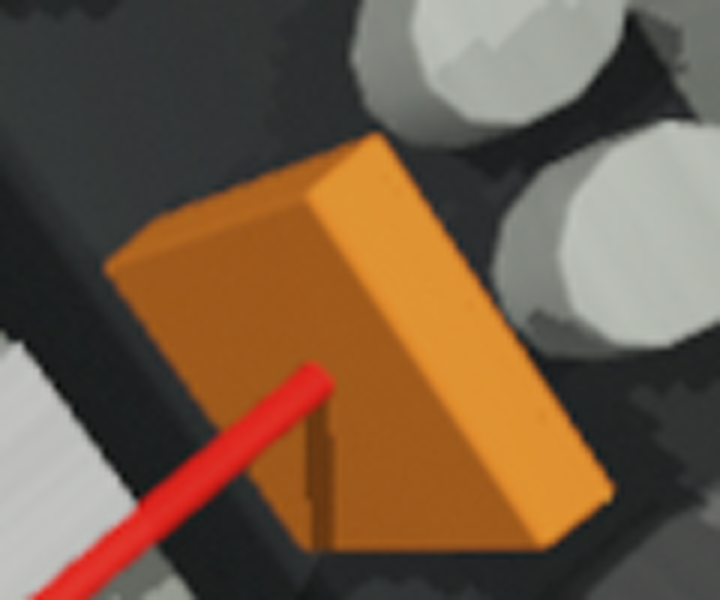

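View pics/side10.png

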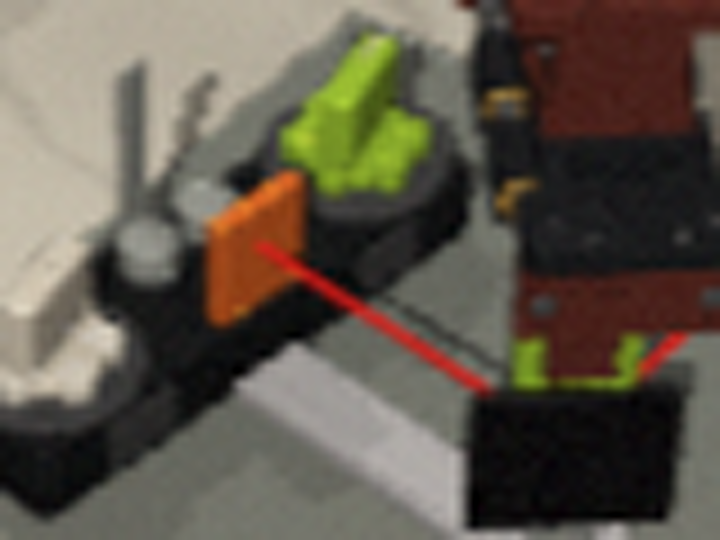

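```bash
python3 - <<'E'
import pickle
from h import *
np.set_printoptions(precision=4,suppress=True)
s,c=pickle.load(open("w10.pkl","rb"));wcam(s,c)
f=lambda u,v,z:unproj(c,400+u/6,30+v/6,plane=z)
F=[f(308,190,.094),f(545,547,.094),f(378,133,.094),f(612,492,.094)]
t=f(318,380,.072); m=np.mean(F,0)
B=[f(105,267,.045),f(310,550,.045)]
print(t,m,B)
M=(.4655,-.1178)
a=lambda p:np.degrees(np.arctan2(p[1]-M[1],p[0]-M[0]))
print("tip",a(t),"mark",a(m))
E
```

```text
[ 0.6018 -0.121   0.072 ] [ 0.6032 -0.1209  0.094 ] [array([ 0.603 , -0.1033,  0.045 ]), array([ 0.6023, -0.143 ,  0.045 ])]
tip -1.336221197518205 mark -1.2868706193849648
```

>>> carry_out:
  moves:
    - {"ax": 0,"ay": 0,"az": 0,"tx": 0,"ty": 0,"tz": 0,"grip": 1.0}
    - {"ax": 0,"ay": 0,"az": 0,"tx": 0,"ty": 0,"tz": 0,"grip": 1.0}
    - {"ax": 0,"ay": 0,"az": 0,"tx": 0,"ty": 0,"tz": 0,"grip": 1.0}
    - {"ax": 0,"ay": 0,"az": 0,"tx": 0,"ty": 0,"tz": 0,"grip": 1.0}
    - {"ax": 0,"ay": 0,"az": 0,"tx": 0,"ty": 0,"tz": 0,"grip": 1.0}

```text
time: 18.75
tcp_pos: [0.4654, -0.1172, 0.1122]
ee_rot: [[0.734, -0.679, 0.0], [-0.679, -0.734, 0.001], [-0.0, -0.001, -1.0]]
wrist_force: [-2.9, 3.2, 7.9]
grip_width: 0.0137
```

```bash
python3 st.py;  python3 - <<'E'
from station import bot
from h import *
import cv2,pickle
s,c=pickle.load(open("w8.pkl","rb"));wcam(s,c);print(bar(c,(.629,-.198),.085,.095))
c=bot.capture("wrist"); cv2.imwrite("pics/w11c.png",cv2.resize(c["image"][30:130,400:520],None,fx=6,fy=6,interpolation=cv2.INTER_CUBIC))
c3=bot.capture("top"); cv2.imwrite("pics/top11.png",cv2.resize(c3["image"][80:280,90:470],None,fx=2.1,fy=2.1,interpolation=cv2.INTER_CUBIC))
E
```

```text
18.75 [ 0.4654 -0.1172  0.1122] F [-2.8707  3.1767  7.9451] T [ 0.6128  0.5227 -0.0504] w 0.013708412174409688 az -42.77118315562433 dq 0.12640339356768113 jt7 0.042910821503028274
(np.int64(1113), array([ 627.9, -197.9]), array([14.4, 41.5]), 18.3, 'mean', array([ 0.6273, -0.1974]), 'pca', -72.2)
```

View pics/w11c.png

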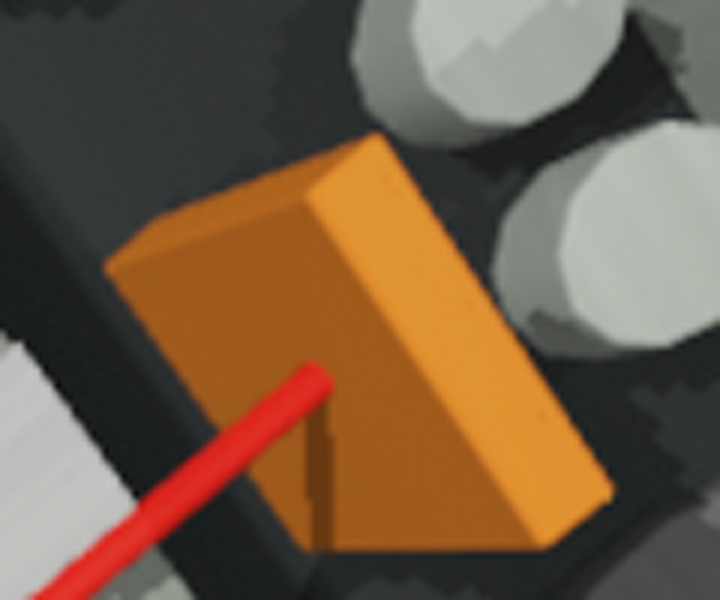

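View pics/top11.png

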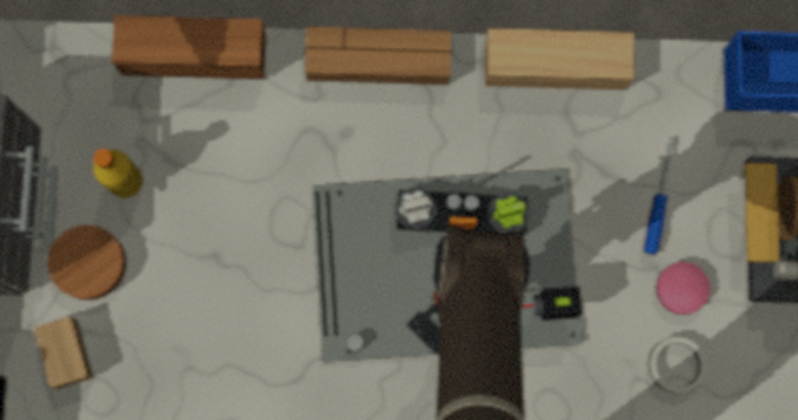

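```bash
python3 -c "
from station import bot
print(bot.hand_in())"; python3 st.py
```

```text
the job is handed in; nothing more can be done
None
the job is handed in; nothing more can be done
```

I turned the white knob clockwise to its end stop, then the lime one. I then gripped the mirror's lime bar and swivelled it about 27° by the gripper. I handed in at about 18.9 s, still holding the mirror.

- **Knobs:** At both stops the twisting torque rose to about 0.55–0.6 N m, against 0.03 N m of knob friction. The images afterwards show the white bar turned about 72° and the lime bar about 68°. Their final angles differ by about 2.4° (−74.4° and −72.1°). I put that down to different knob zero positions and did not re-grip to check. The bars slipped about 3° in the fingers once the stops were reached, so the turn angles come from the images, not from the wrist.
- **Mirror:** The reflected red line ends on the orange mark, about 1 mm or less from its centre in the wrist image. The side view agrees. The wrist and side views were compared only by eye and by hand-picked corner pixels. A second look 0.5 s later showed no drift, with the bar held at 13.7 mm opening.
- **Other things:** The last overhead picture shows the bench items and the roller still in place. The measured wrist force at my checks stayed under 10 N.

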